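# Set out a weighing and stirring station

### The arm

A 6-joint arm with a two-finger parallel gripper is mounted at the origin on the work surface. World frame = base frame: x ahead of the robot, y to its left, z up, the work surface at z = 0. Lengths are in m, angles in rad, forces in N, time in s.
With the tool pointing down it reaches from about 0.35 to 0.975 m from the base axis. Payload 4.9 kg.
Tool frame: the origin (TCP) lies on the centre line of the jaws, within the pads' length; the fingertips stand manip.tip_reach ahead of it and the grasp point (between the pads) is the TCP (manip.tip_reach is the distance from the TCP to the fingertips, in m); z points along the fingers, y is the line along which they close (so a half turn about z gives the same grasp; the last joint's range is limited). The gripper opens to 85 mm and grips with 20 to 120 N. Pads are 22 mm wide; open, the fingers measure 114 mm over their backs; the gripper's body (76 mm by 85 mm) begins 54 mm behind the grasp point. The pads swing forward as they close: fully open they stand 13 mm farther back than shut.
Start: joints at [-1.358, 0.053, 1.613, -0, 1.476, -0.119], TCP at [0.204, -0.591, 0.25] pointing down, gripper open.
Joint ranges: [-3.01, 3.01], [-1.01, 2.22], [0.06, 2.58], [-1.02, 4.17], [0.09, 2.62], [-3.14, 3.14]. Speed limits (rad/s): [2.57, 2.57, 3.14, 3.14, 3.14, 3.14].

### API

Orientations are given as a unit quaternion [w, x, y, z].
In Python, from plant import manip gives the robot as it stands. The module is installed in compiled form; this text tells all that it offers.
- The arm moves only by the tool move_arm, never from a script. Its argument "rows" is a list of rows, each a list of 7 numbers: the shift along the tool's x, y, z in cm, then the turn, a rotation vector about the tool's x, y, z in degrees, then the opening, from -1 (shut) to 1 (fully open). In form: [[tx, ty, tz, ax, ay, az, jaw], ...]. A call has 1 to 20 rows; each row shifts and turns the commanded pose from where the row before left it, along the tool's axes as they then stand; what a row does not reach is not made up. A row lasts 1/12 s, in which the tool goes at most 41.7 mm and 7.16 degrees, less where a joint would pass 70% of its speed; a pose out of reach is approached as far as the arm can. A call is refused whole if a number of a shift passes 4.17 or a number of a turn 7.16, either way. A call with a gripper value outside its range is refused whole. The fingers move at their own pace and stop on an object; the grip force is fixed at half the most. Time passes only in rows, so rows that do not move let the fingers close. It gives the time, the measured TCP pose, the force, the opening and the grip force at its end, in the units of the state.
- manip.state(): the state, without advancing time (a new reading comes with each control period).
- manip.grab_frame(name): name is "scene" or "side" or "wrist"; returns a dict with "img" (384x512x3 uint8, blue, green, red), "mtx" (3x3 intrinsics, pixels), "R" (3x3) and "t" (3): a world point X has camera coordinates R X + t. Camera axes: x right, y down, z forward; pixel columns grow to the right and rows downward; lengths in m; the calibration is good to about 2 mm. The wrist camera is an equidistant fisheye: a pixel r from the principal point sees the ray r / f radians off the axis. A picture is of the moment at which its call begins. There is no depth.
- manip.job_done(): hands the job in; it is judged then, once.
The state is a dict: "time": time; "joint_pos": joint angles; "joint_vel": joint speeds; "joint_efforts": joint torques, N m; "tool_pos": TCP position; "tool_rot": TCP orientation; "contact_force": force on the tool from outside, world axes, zero at the start; "ft_torque": the same for the moment, N m; "gripper_width": opening from 0.0 (shut) to 1.0 (fully open); "grasp_force": force on a finger pad.
Only numpy, scipy, OpenCV 4.12 (cv2) and the standard library are available. Lean on these libraries where they do the work, as an engineer would, in place of code of your own. Each camera call takes 0.05 s, during which the arm holds its last target. There are 200 camera calls.

### The job

Set out the bench for making up a solution: stand the larger beaker in the middle of the stirrer's plate and cover its mouth with the watch glass, hollow side up, and put the aluminium weighing dish in the middle of the balance pan. Stand the white reagent jar on the bench midway between balance and stirrer, in line with pan and plate, and the red-capped bottle on the bench directly behind the jar (on its side away from the robot), about two centimetres from it. Set everything down gently and upright, and leave the flask and the small beaker where they are.

Things in the scene. Friction and masses are not known exactly. Their poses are not given: they have to be found in the camera images.
- balance: Fixed lab balance, left or right of the stirrer: cream housing 180 (x) by 130 (y) mm, 43 high, grey panel with display at its front (-x, towards the robot), bare round steel pan 110 across, pan top at 56. Origin: bench level under the pan's centre; housing reaches 115 mm to its front, 65 to the back, 65 to each side. +x its back, +y left as the robot sees it.
- stirrer: Fixed magnetic stirrer: grey housing 165 (x) by 120 (y) mm, 50 high, knob and red switch on its front (-x), flat round white plate 110 across, plate top at 60. Origin: bench level under the plate's centre; reaches 120 mm to the front (knob), 61 back, 60 each side. Axes parallel to the balance's; always 340 mm from it, centre to centre, along their y axes.
- beaker: The larger of the two glass beakers: clear, open, straight-sided, 45 mm outside diameter, 64 mm high, wall 2.5 mm, about 45 g. Origin: centre of its underside; z up.
- watch_glass: Watch glass: shallow round clear glass dish, 60 mm across, 10.5 high, lying hollow side up; its edge is 3.5 mm thick, 7 to 10.5 mm above the origin; 25 g. Origin: centre of its underside (a 22 mm flat); z up. On the beaker's mouth its domed underside sinks in about 2 mm: its origin is then about 62 mm above the beaker's.
- dish: Weighing dish: low round open dish of bare aluminium, 55 mm across, 20 mm high, straight sides, about 20 g. Origin: centre of its underside; z up.
- jar: Reagent jar: closed squat white plastic jar with a wide black screw lid and a paper label; 60 mm across, 80 mm high (the lid 58 mm across, from 58 mm up), about 180 g. Origin: centre of its underside; z up.
- bottle: Solvent bottle: closed clear glass bottle with a red screw cap; body 56 mm across up to 62 mm, narrowing above; cap 45 mm across from 83 mm to its top at 110 mm, about 200 g. It can be carried by the cap. Origin: centre of its underside; z up.
- flask: Bystander: small clear glass conical flask, 64 mm across at the foot, neck 23 mm, 90 mm high. Origin: centre of its underside. It is not needed.
- small_beaker: Bystander: the smaller of the two glass beakers, 30 mm across, 38 mm high. Origin: centre of its underside. It is not needed.
Things that resemble listed ones, but are neither listed nor needed, are in the scene too. What is shaped like the bottle but green or turquoise is not meant.

How it is judged:
By the outcome, as a careful person would: the job done as asked, in the order asked, and still so for the second after the job is handed in, with the robot touching nothing.
It also fails if it takes over 128 s, if anything falls off the work surface, if the arm or the gripper's body presses on something with over 40 N, if the wrist force passes 120 N, or if a joint passes its speed limit or range.

## Working session

There is one attempt and no reset: what is moved stays moved. The work goes in short steps, Python scripts to look and compute and a tool call to move; the robot and the scene stay as the last step left them, time stands still between calls to the robot, and variables do not carry over. Pictures are saved under pics/ and viewed, at most 14 in all, crops included, and the job is handed in when it is done.

Besides the shell and the picture viewer there is one more tool, called after "Call:" as a command line: name --pt "numbers of a row" for each row, then --argument value for the rest. move_arm: Moves the arm, as the interface text tells. Its arguments: {"type":"object","properties":{"rows":{"type":"array","items":{"type":"array","items":{"type":"number"}}}},"required":["rows"]}

```bash
mkdir -p pics; ls; python3 - <<'E'
from plant import manip
import cv2,numpy as np
s=manip.state(); print(s['time'],s['tool_pos'],s['tool_rot'],manip.tip_reach,s['gripper_width'])
for n in ["scene","side","wrist"]:
    f=manip.grab_frame(n); cv2.imwrite(f"pics/{n}0.png",f["img"]); np.savez(f"pics/{n}0.npz",**f)
    print(n,f["mtx"].round(1).tolist(),(-f["R"].T@f["t"]).round(3),f["R"].round(2).tolist())
E
```

```text
pics
0.0 [ 0.20346133 -0.59033047  0.2490652 ] [-1.02686307e-03  9.86270001e-01  1.65137605e-01 -3.82736531e-05] 0.019 0.9989799200656134
scene [[461.8, 0.0, 250.0], [0.0, 461.8, 186.9], [0.0, 0.0, 1.0]] [0.985 0.568 1.254] [[-0.75, 0.66, -0.0], [0.57, 0.64, -0.52], [-0.34, -0.39, -0.85]]
side [[428.3, 0.0, 258.1], [0.0, 428.3, 192.8], [0.0, 0.0, 1.0]] [ 0.209 -0.88   0.684] [[0.96, -0.3, 0.01], [-0.16, -0.55, -0.82], [0.25, 0.78, -0.57]]
wrist [[297.3, 0.0, 258.4], [0.0, 297.3, 190.9], [0.0, 0.0, 1.0]] [ 0.28  -0.563  0.373] [[0.32, -0.95, -0.0], [-0.9, -0.31, 0.31], [-0.3, -0.1, -0.95]]
```

```bash
python3 - <<'E'
import cv2
for n in ["scene","side"]:
    im=cv2.imread(f"pics/{n}0.png"); cv2.imwrite(f"pics/{n}0b.png",cv2.resize(im,(800,600),interpolation=cv2.INTER_CUBIC))
E
```

```text
(no output)
```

View pics/scene0b.png

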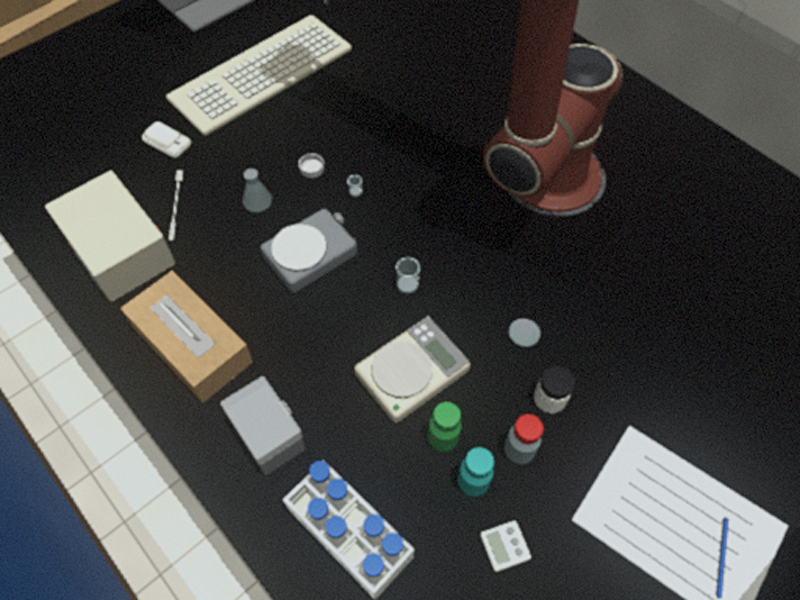

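View pics/side0b.png

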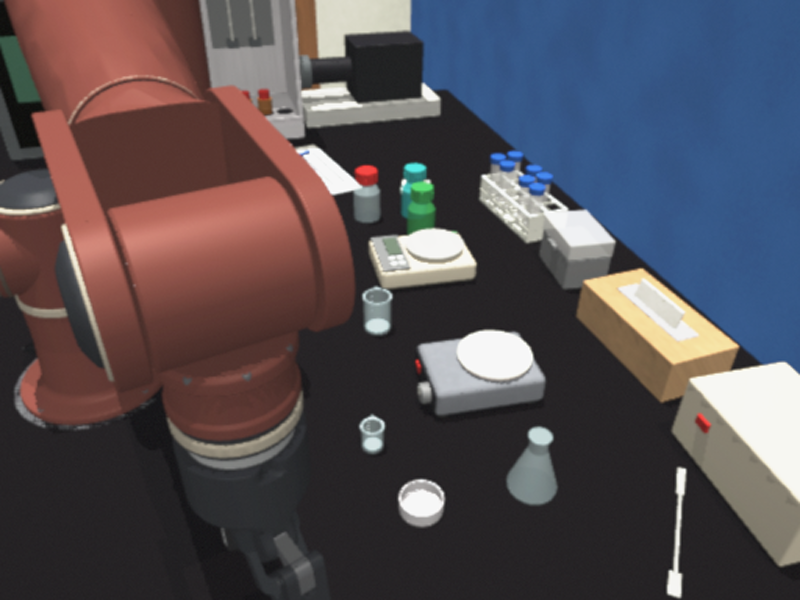

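Scene view (800×600): plate (299,247), pan (402,369), beaker (407,274), watch glass (525,332), jar (553,390), bottle with red cap (525,438), dish (312,165), small beaker (355,185), flask (257,190). The side view is partly blocked by the arm.

```bash
cat > h.py <<'E'
import cv2,numpy as np
from plant import manip
def load(n):
    d=np.load(n); return {k:d[k] for k in d}
def hit(f,px,z):
    px=np.atleast_2d(np.asarray(px,float)); K=f["mtx"]
    d=np.c_[(px[:,0]-K[0,2])/K[0,0],(px[:,1]-K[1,2])/K[1,1],np.ones(len(px))]@f["R"]
    c=-f["R"].T@f["t"]; return (c+d*((z-c[2])/d[:,2])[:,None])
def fish(f,px,z):
    px=np.atleast_2d(np.asarray(px,float)); K=f["mtx"]
    q=px-K[:2,2]; r=np.hypot(*q.T)+1e-9; th=r/K[0,0]
    d=np.c_[q/r[:,None]*np.sin(th)[:,None],np.cos(th)]@f["R"]
    c=-f["R"].T@f["t"]; return (c+d*((z-c[2])/d[:,2])[:,None])
def top(f,mask,z,R,h=hit):
    """centre of a top rim: sideways middle, far edge less R; returns xy, sideways width, depth extent"""
    cs,_=cv2.findContours(mask.astype(np.uint8),cv2.RETR_EXTERNAL,cv2.CHAIN_APPROX_NONE)
    cn=max(cs,key=cv2.contourArea)[:,0,:]
    P=h(f,cn,z)[:,:2]; c=(-f["R"].T@f["t"])[:2]
    u=P.mean(0)-c; u/=np.linalg.norm(u); v=np.array([-u[1],u[0]])
    a,b=P@u,P@v; px=0.0012
    return u*(a.max()-R)+v*(b.min()+b.max())/2, np.ptp(b), np.ptp(a), cn.min(0),cn.max(0)
E
python3 - <<'E'
from h import *
f=load("pics/scene0.npz"); im=f["img"].astype(int); g=im.max(2); s=1.5625
hsv=cv2.cvtColor(f["img"],cv2.COLOR_BGR2HSV)
def roi(x0,y0,x1,y1):
    m=np.zeros(g.shape,bool); m[int(y0/s):int(y1/s),int(x0/s):int(x1/s)]=1; return m
print("bg",np.median(g[roi(450,290,490,320)]), "lid", g[int(383/s),int(540/s):int(572/s)])
red=(im[...,2]>110)&(im[...,1]<90)
J=[("pan",roi(366,338,436,398)&(g>140)&(im.min(2)>110),.056,.055),("plate",roi(266,218,332,274)&(g>170),.06,.055),
("beaker",roi(385,248,430,300)&(g>50),.064,.0225),("wg",roi(500,312,550,355)&(g>50),.0105,.03),
("dish",roi(290,145,333,182)&(g>50),.02,.0275),("jar",roi(525,360,585,418)&(g>25),.08,.029),
("bottle",roi(500,405,550,450)&red,.11,.0225),("small",roi(340,168,370,200)&(g>50),.038,.015),("flask",roi(235,160,278,215)&(g>50),.09,.0115)]
for n,m,z,R in J:
    c,w,d,a,b=top(f,m,z,R); print(n,c.round(4),"w %.4f d %.4f"%(w,d),a*s,b*s)
cv2.imwrite("pics/c1.png",cv2.resize(f["img"][190:310,310:390],None,fx=5,fy=5,interpolation=cv2.INTER_CUBIC))
E
```

```text
bg 33.0 lid [87 48 31 44 51 50 49 55 52 48 50 55 44 56 53 41 52 49 45 54 52]
pan [0.5909 0.1426] w 0.1270 d 0.1205 [365.625 337.5  ] [434.375  395.3125]
plate [ 0.5707 -0.1874] w 0.1103 d 0.1098 [270.3125 223.4375] [325.   268.75]
beaker [ 0.4407 -0.0034] w 0.0526 d 0.0846 [393.75 256.25] [420.3125 292.1875]
wg [0.3484 0.2355] w 0.0634 d 0.0646 [507.8125 317.1875] [540.625  345.3125]
dish [ 0.3949 -0.3777] w 0.0610 d 0.0736 [296.875 153.125] [323.4375 176.5625]
jar [0.3841 0.3498] w 0.1298 d 0.1491 [525.    359.375] [582.8125 415.625 ]
bottle [0.5256 0.3909] w 0.0465 d 0.0469 [515.625  414.0625] [542.1875 439.0625]
small [ 0.3631 -0.2625] w 0.0360 d 0.0624 [345.3125 173.4375] [362.5    195.3125]
flask [ 0.5398 -0.3882] w 0.0615 d 0.1224 [242.1875 167.1875] [271.875  210.9375]
```

View pics/c1.png

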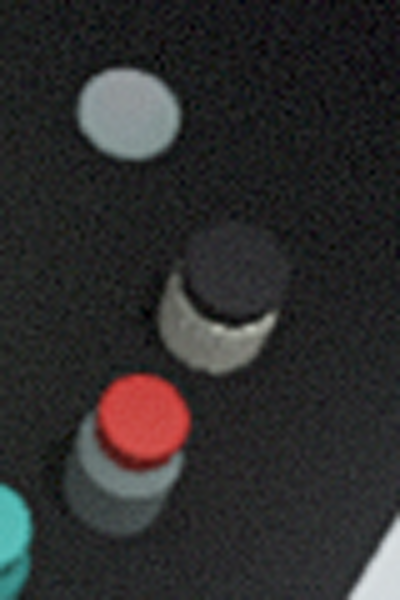

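The crop shows the watch glass centred (130,114), the black lid (236,272) and the red cap (143,420), all in 5× pixels from (310,190). The pan mask and some thresholds need refining; I'll do that and look at the pan.

```bash
python3 - <<'E'
from h import *
f=load("pics/scene0.npz"); im=f["img"].astype(int); g=im.max(2); s=1.5625
def roi(x0,y0,x1,y1):
    m=np.zeros(g.shape,bool); m[int(y0/s):int(y1/s),int(x0/s):int(x1/s)]=1; return m
print("lid",hit(f,(310+235.5/5,190+271.5/5),.08).round(4),hit(f,[(310+181/5,190+272/5),(310+291/5,190+272/5)],.08).round(4).tolist())
J=[("beaker",(385,248,430,300),.064),("wg",(500,312,550,355),.0105),("dish",(290,145,333,182),.02),("small",(340,168,370,200),.038)]
for n,r,z in J:
  for t in (60,75,90):
    c,w,d,a,b=top(f,roi(*r)&(g>t),z,0); c0,*_=top(f,roi(*r)&(g>t),z,w/2);print(n,t,c0.round(4),"w %.4f d %.4f"%(w,d))
fs=load("pics/side0.npz"); gs=fs["img"]; 
m=np.zeros(gs.shape[:2],bool); m[int(325/s):int(385/s),int(450/s):int(540/s)]=1
for t in (170,190):
  c,w,d,*_=top(fs,m&(gs.min(2)>t),.06,.055); print("plate side",t,c.round(4),w,d)
A=cv2.resize(f["img"][200:270,225:302],None,fx=5,fy=5,interpolation=cv2.INTER_CUBIC)
B=cv2.resize(gs[140:190,230:307],None,fx=5,fy=5,interpolation=cv2.INTER_CUBIC)
cv2.imwrite("pics/c2.png",np.vstack([A,B])[:600])
E
```

```text
lid [[0.4143 0.3645 0.08  ]] [[0.4371, 0.3446, 0.08], [0.3917, 0.385, 0.08]]
beaker 60 [ 0.4413 -0.0026] w 0.0470 d 0.0843
beaker 75 [ 0.4414 -0.0025] w 0.0469 d 0.0840
beaker 90 [ 0.4414 -0.0025] w 0.0469 d 0.0808
wg 60 [0.3487 0.2368] w 0.0615 d 0.0634
wg 75 [0.3495 0.2367] w 0.0607 d 0.0623
wg 90 [0.3505 0.2372] w 0.0607 d 0.0602
dish 60 [ 0.3948 -0.3751] w 0.0580 d 0.0725
dish 75 [ 0.3948 -0.3751] w 0.0580 d 0.0719
dish 90 [ 0.3952 -0.375 ] w 0.0574 d 0.0674
small 60 [ 0.3633 -0.2606] w 0.0316 d 0.0615
small 75 [ 0.3651 -0.2582] w 0.0316 d 0.0582
small 90 [ 0.3653 -0.2581] w 0.0313 d 0.0577
plate side 170 [ 0.5698 -0.1892] 0.13118135082774995 0.13380780004631543
plate side 190 [ 0.5653 -0.188 ] 0.12089521962080974 0.13197444278689435
```

View pics/c2.png

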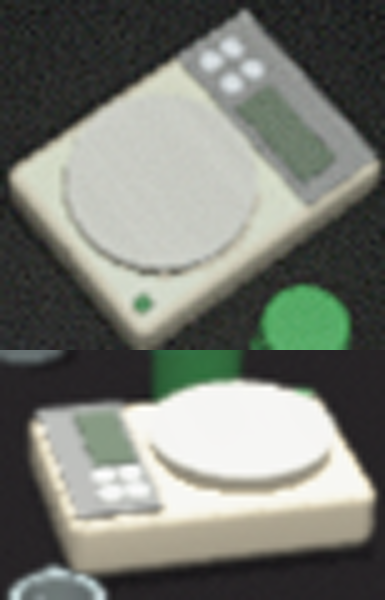

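Pan ellipse centre is at crop (161,180) in the scene view and (240,77) in the side view.

```bash
python3 - <<'E'
from h import *
f=load("pics/scene0.npz"); fs=load("pics/side0.npz")
P=hit(f,(257.2-.4,236-.4),.056)[0]; print(P,hit(fs,(277.6,155.0),.056))
E=hit(f,[(225+64/5,236),(225+258/5,236)],.056); print(np.linalg.norm(E[0]-E[1]))
B=P[:2]; S=np.array([.5705,-.1885]); v=B-S; print(np.linalg.norm(v)); th=np.arctan2(v[1],v[0])-np.pi/2; m=(B+S)/2; print("yaw",np.degrees(th),"mid",m)
mm=m; y=v/np.linalg.norm(v); x=np.array([y[1],-y[0]]); print("B*",mm+.17*y,"S*",mm-.17*y,"bottle",mm+x*.078)
# housing back edge check (scene crop): 10,175 -> 145,345
print(hit(f,[(225+10/5,200+175/5),(225+148/5,200+328/5),(225+245/5,200+10/5)],.043))
E
```

```text
[0.59606721 0.15204948 0.056     ] [[0.59593377 0.14853289 0.056     ]]
0.11072424585957448
0.3415078826705467
yaw -4.293503735600744 mid [ 0.58328361 -0.01822526]
B* [0.59601077 0.15129766] S* [ 0.57055644 -0.18774817] bottle [ 0.66106471 -0.02406478]
[[0.65488311 0.08889681 0.043     ]
 [0.65793368 0.21176465 0.043     ]
 [0.47856214 0.09917998 0.043     ]]
```

Pan (.596,.151) and plate (.570,-.188) are 341 mm apart against the stated 340. Yaw is -4.3°, so the jar goes at (.583,-.018) and the bottle at (.661,-.024). I'll turn the tool square to the bench and go above the beaker.

Call:
move_arm --pt "0 0 0 0 0 5.8 1" --pt "0 0 0 0 0 5.8 1" --pt "0 0 0 0 0 5.8 1" --pt "0 0 0 0 0 5.9 1" --pt "1.2 -3.77 0 0 0 0 1" --pt "1.2 -3.77 0 0 0 0 1" --pt "1.2 -3.77 0 0 0 0 1" --pt "1.2 -3.77 0 0 0 0 1" --pt "1.2 -3.77 0 0 0 0 1" --pt "1.2 -3.77 0 0 0 0 1" --pt "1.2 -3.77 0 0 0 0 1" --pt "1.2 -3.77 0 0 0 0 1" --pt "1.2 -3.77 0 0 0 0 1" --pt "1.2 -3.77 0 0 0 0 1" --pt "1.2 -3.77 0 0 0 0 1" --pt "1.2 -3.77 0 0 0 0 1" --pt "1.2 -3.77 0 0 0 0 1" --pt "1.2 -3.77 0 0 0 0 1" --pt "1.2 -3.77 0 0 0 0 1" --pt "1.2 -3.77 0 0 0 0 1"

```text
time: 1.82
tool_pos: [0.4403, -0.0016, 0.2503]
tool_rot: [0.0, 0.999, -0.037, 0.0]
contact_force: [0.6, -0.5, 0.6]
gripper_width: 1.001
grasp_force: 0.0
```

```bash
cat >> h.py <<'E'
from scipy.spatial.transform import Rotation as Ro
def to(x,y,z):
    s=manip.state(); q=s["tool_rot"]; r=Ro.from_quat([q[1],q[2],q[3],q[0]]); M=r.as_matrix()
    print("t %.2f"%s["time"],"pos",s["tool_pos"].round(4),"yaw %.2f"%np.degrees(np.arctan2(M[1,0],M[0,0])),"tilt",M[:2,2].round(4),
      "F",np.round(s["contact_force"],1),"w %.3f g %.1f"%(s["gripper_width"],s["grasp_force"]))
    print("tool shift cm",(M.T@(np.array([x,y,z])-s["tool_pos"])*100).round(2))
E
python3 - <<'E'
from h import *
to(.4414,-.0025,.04)
f=manip.grab_frame("wrist"); cv2.imwrite("pics/w1.png",cv2.resize(f["img"],(800,600))); np.savez("pics/w1.npz",**f)
E
```

```text
t 1.82 pos [ 0.4403 -0.0016  0.2503] yaw -4.27 tilt [ 0.0006 -0.0002] F [ 0.6 -0.5  0.6] w 1.001 g 0.0
tool shift cm [ 0.11  0.07 21.03]
```

View pics/w1.png

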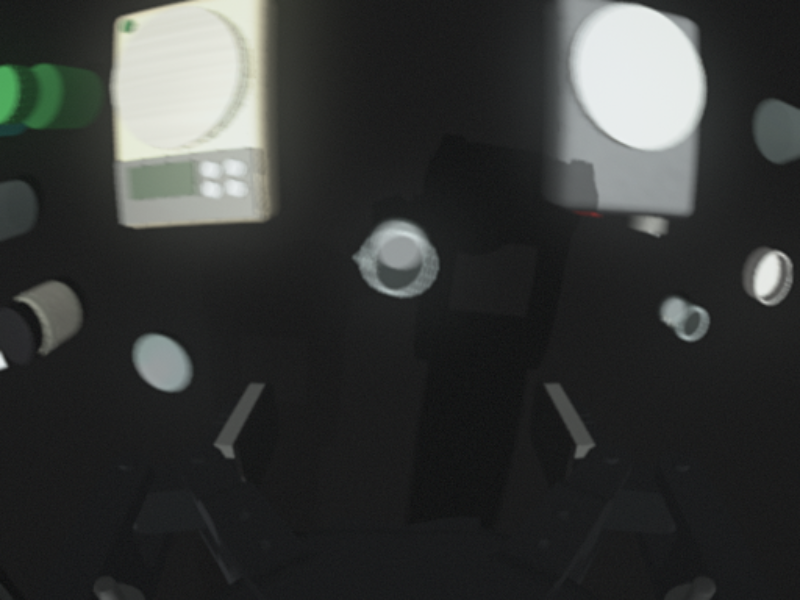

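The wrist view shows the beaker rim (398,260), plate (638,77), pan (180,78), watch glass (163,363) and dish (768,275). I'll cast these as a check and descend.

```bash
python3 - <<'E'
from h import *
f=load("pics/w1.npz"); s=1.5625
for n,p,z in [("beaker",(400,259),.064),("plate",(638,77),.06),("pan",(180,78),.056),("wg",(163,363),.0105),("dish",(768,275),.02)]:
    print(n,fish(f,np.array(p)/s,z).round(4))
E
```

```text
beaker [[0.4471 0.0012 0.064 ]]
plate [[ 0.5717 -0.1797  0.06  ]]
pan [[0.5952 0.1494 0.056 ]]
wg [[0.353  0.2384 0.0105]]
dish [[ 0.401  -0.3642  0.02  ]]
```

Call:
move_arm --pt "0.05 0.04 3.5 0 0 0 1" --pt "0.06 0.03 4 0 0 0 1" --pt "0 0 4 0 0 0 1" --pt "0 0 3 0 0 0 1" --pt "0 0 2 0 0 0 1" --pt "0 0 1.5 0 0 0 1" --pt "0 0 0 0 0 0 1"

```text
time: 2.45
tool_pos: [0.4379, -0.004, 0.0661]
tool_rot: [-0.001, 0.999, -0.037, -0.004]
contact_force: [-1.5, 0.4, 0.8]
gripper_width: 1.001
grasp_force: 0.0
```

Call:
move_arm --pt "0 0 0 0 0 0 1" --pt "0 0 0 0 0 0 1"

```text
time: 2.62
tool_pos: [0.442, -0.0047, 0.0714]
tool_rot: [0.0, 0.999, -0.037, 0.001]
contact_force: [0.7, 0.7, -0.2]
gripper_width: 0.996
grasp_force: 0.0
```

```bash
python3 - <<'E'
from h import *
to(.4414,-.0025,.04)
f=manip.grab_frame("wrist"); g=manip.grab_frame("scene"); np.savez("pics/w2.npz",**f)
cv2.imwrite("pics/w2.png",np.hstack([cv2.resize(f["img"][100:384,100:412],None,fx=1.5,fy=1.5),cv2.resize(g["img"][130:250,190:320],None,fx=3.55,fy=3.55,interpolation=cv2.INTER_CUBIC)[:426,:330]]))
E
```

```text
t 2.62 pos [ 0.442  -0.0047  0.0714] yaw -4.29 tilt [ 0.0017 -0.0003] F [ 0.7  0.7 -0.2] w 0.996 g 0.0
tool shift cm [-0.08 -0.22  3.14]
```

View pics/w2.png

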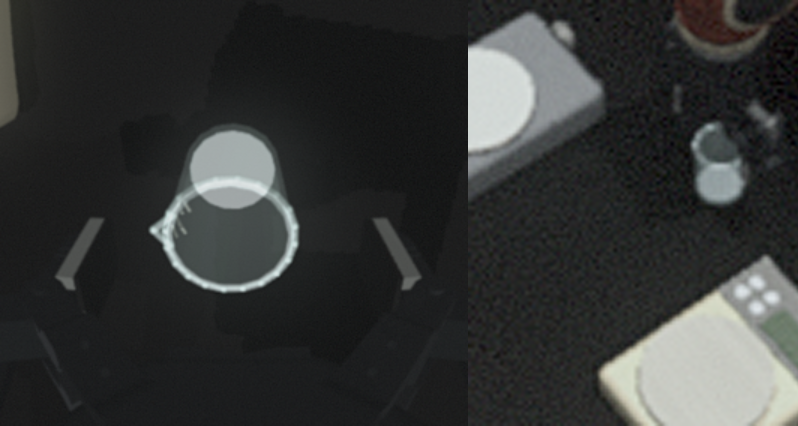

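```bash
python3 - <<'E'
from h import *
f=load("pics/w2.npz"); c=lambda u,v:(100+u/1.5,100+v/1.5)
print(fish(f,c(231,235),.064),fish(f,c(232,169),.003), -f["R"].T@f["t"])
print("width",np.ptp(fish(f,[c(163,235),c(299,235)],.064)[:,1]),"depth",fish(f,[c(231,178),c(231,292)],.064)[:,0])
g=load("pics/scene0.npz")
# beaker base in scene: near rim bottom
print(hit(g,[(260.6,164+5)],.064))
for r in [c(84,253),c(394,253)]: print("pad tip at z .052/.065",fish(f,r,.052),fish(f,r,.065))
E
```

```text
[[ 0.4441778  -0.00175617  0.064     ]] [[ 0.44350165 -0.00136937  0.003     ]] [ 0.52269765 -0.00991791  0.19571256]
width 0.04672742045855606 depth [0.46546566 0.41934029]
[[ 0.43811309 -0.00585379  0.064     ]]
pad tip at z .052/.065 [[0.4312302  0.05839761 0.052     ]] [[0.43950419 0.05221791 0.065     ]]
pad tip at z .052/.065 [[ 0.42173767 -0.0650092   0.052     ]] [[ 0.43087035 -0.06002574  0.065     ]]
```

Beaker axis from the close wrist view is (.4435,-.0017). Going down and gripping low, below the spout.

Call:
move_arm --pt "0.13 -0.3 0.8 0 0 0 1" --pt "0 0 1.2 0 0 0 1" --pt "0 0 1.0 0 0 0 1" --pt "0 0 0.7 0 0 0 1" --pt "0 0 0.4 0 0 0 0.5" --pt "0 0 0 0 0 0 -1" --pt "0 0 0 0 0 0 -1" --pt "0 0 0 0 0 0 -1" --pt "0 0 0 0 0 0 -1" --pt "0 0 0 0 0 0 -1"

```text
time: 3.55
tool_pos: [0.4432, -0.0017, 0.0298]
tool_rot: [0.0, 0.999, -0.037, 0.001]
contact_force: [0.6, -0.1, 1.0]
gripper_width: 0.513
grasp_force: 60.9
```

```bash
python3 - <<'E'
from h import *
to(.570,-.188,.2)
E
```

```text
t 3.55 pos [ 0.4432 -0.0017  0.0298] yaw -4.29 tilt [ 0.0012 -0.0002] F [ 0.6 -0.1  1. ] w 0.513 g 60.9
tool shift cm [ 14.06  17.63 -17.  ]
```

Call:
move_arm --pt "0 0 -2 0 0 0 -1" --pt "0 0 -4 0 0 0 -1" --pt "0 0 -4 0 0 0 -1" --pt "1 1.2 -2 0 0 0 -1" --pt "2.2 2.8 0 0 0 0 -1" --pt "2.4 3 0 0 0 0 -1" --pt "2.4 3 0 0 0 0 -1" --pt "2.4 3 0 0 0 0 -1" --pt "2 2.5 0 0 0 0 -1" --pt "1.1 1.4 0 0 0 0 -1" --pt "0.56 0.73 0 0 0 0 -1" --pt "0 0 0 0 0 0 -1" --pt "0 0 0 0 0 0 -1"

```text
time: 4.63
tool_pos: [0.5693, -0.1874, 0.1489]
tool_rot: [-0.0, 0.999, -0.037, -0.001]
contact_force: [0.0, 1.1, 0.5]
gripper_width: 0.513
grasp_force: 61.1
```

```bash
python3 - <<'E'
from h import *
to(.570,-.188,.0908)
f=manip.grab_frame("wrist"); g=manip.grab_frame("side"); h=manip.grab_frame("scene"); np.savez("pics/w3.npz",**f)
A=cv2.resize(f["img"],None,fx=.8,fy=.8)
B=cv2.resize(g["img"][190:300,240:370],None,fx=3,fy=3); C=cv2.resize(h["img"][110:200,140:270],None,fx=3,fy=3)
o=np.zeros((600,800,3),np.uint8); o[:307,:410]=A[:,:410]; o[:330,410:800]=B; o[330:600,:390]=C; cv2.imwrite("pics/w3.png",o)
E
```

```text
t 4.63 pos [ 0.5693 -0.1874  0.1489] yaw -4.29 tilt [-0.001   0.0009] F [0.  1.1 0.5] w 0.513 g 61.1
tool shift cm [0.08 0.05 5.81]
```

View pics/w3.png

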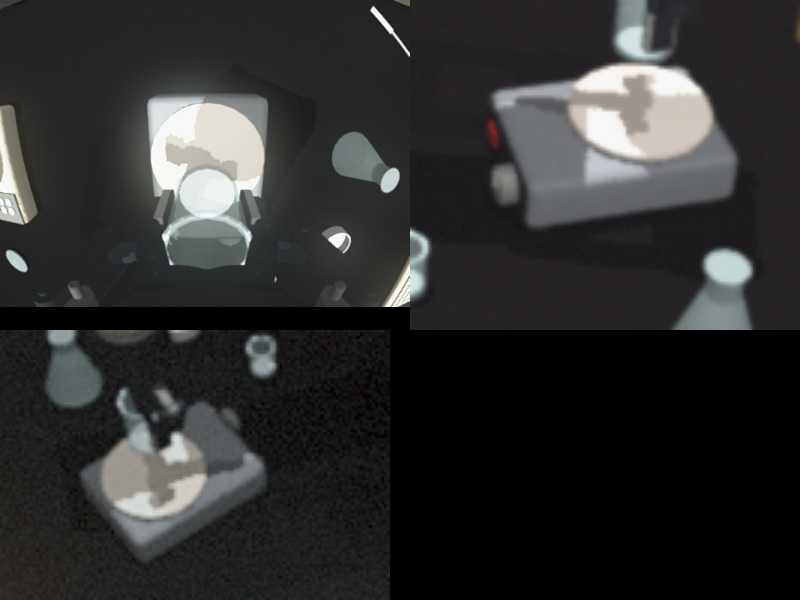

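Wrist plate ellipse spans 150–265 horizontally, top 102 (0.8× pixels); check its centre.

```bash
python3 - <<'E'
from h import *
f=load("pics/w3.npz")
p=lambda u,v:(u/.8,v/.8)
W=fish(f,[p(150.5,156),p(265,156),p(207.7,102.5)],.06); print(W, W[:2].mean(0),"top->c",W[2]-[.055,0,0])
m=(f["img"].min(2)>110).astype(np.uint8); m[:,:170]=0;m[:,345:]=0; m[230:]=0
cs,_=cv2.findContours(m,0,1); c=max(cs,key=cv2.contourArea)[:,0]; c=c[c[:,1]<230]
P=fish(f,c,.06)[:,:2]; h=cv2.convexHull(P.astype(np.float32))[:,0]
A=np.c_[2*h,np.ones(len(h))]; s=np.linalg.lstsq(A,(h**2).sum(1),rcond=None)[0]; print("circle",s[:2],np.sqrt(s[2]+s[0]**2+s[1]**2))
E
```

```text
[[ 0.58040212 -0.13288728  0.06      ]
 [ 0.5720271  -0.24328371  0.06      ]
 [ 0.62675066 -0.19177376  0.06      ]] [ 0.57621461 -0.1880855   0.06      ] top->c [ 0.57175066 -0.19177376  0.06      ]
circle [ 0.58649601 -0.1883314 ] 0.06395139790079761
```

Centre (.5705,-.188) confirmed. Lowering and releasing.

Call:
move_arm --pt "0.1 0.05 1.5 0 0 0 -1" --pt "0 0 1.8 0 0 0 -1" --pt "0 0 1.2 0 0 0 -1" --pt "0 0 0.6 0 0 0 -1" --pt "0 0 0.3 0 0 0 -1" --pt "0 0 0.2 0 0 0 -1" --pt "0 0 0.1 0 0 0 -1" --pt "0 0 0.1 0 0 0 -1" --pt "0 0 0 0 0 0 -1"

```text
time: 5.53
tool_pos: [0.5711, -0.1887, 0.092]
tool_rot: [0.0, 0.999, -0.037, 0.001]
contact_force: [-0.7, 0.1, -1.4]
gripper_width: 0.512
grasp_force: 61.1
```

```bash
python3 -c "
from h import *
to(.5705,-.188,.0898)"
```

```text
t 5.53 pos [ 0.5711 -0.1887  0.092 ] yaw -4.29 tilt [ 0.001  -0.0005] F [-0.7  0.1 -1.4] w 0.512 g 61.1
tool shift cm [-0.07 -0.07  0.22]
```

Call:
move_arm --pt "-0.02 -0.03 0.1 0 0 0 -1" --pt "0 0 0.08 0 0 0 -1" --pt "0 0 0.05 0 0 0 -1" --pt "0 0 0 0 0 0 -1" --pt "0 0 0 0 0 0 -1"

```text
time: 5.95
tool_pos: [0.5709, -0.1884, 0.0898]
tool_rot: [0.0, 0.999, -0.037, 0.0]
contact_force: [-1.6, 0.9, 5.0]
gripper_width: 0.516
grasp_force: 61.5
```

Call:
move_arm --pt "0 0 0 0 0 0 0.3" --pt "0 0 0 0 0 0 0.6" --pt "0 0 0 0 0 0 1" --pt "0 0 0 0 0 0 1" --pt "0 0 0 0 0 0 1" --pt "0 0 0 0 0 0 1" --pt "0 0 -1 0 0 0 1" --pt "0 0 -3 0 0 0 1" --pt "0 0 -4 0 0 0 1" --pt "0 0 -4 0 0 0 1" --pt "0 0 0 0 0 0 1"

```text
time: 6.87
tool_pos: [0.575, -0.1902, 0.2207]
tool_rot: [0.003, 0.999, -0.037, 0.008]
contact_force: [1.8, -0.4, 2.1]
gripper_width: 0.998
grasp_force: 0.0
```

```bash
python3 -c "
from h import *
to(.351,.237,.15)
f=manip.grab_frame('wrist'); m=f['img']; np.savez('pics/w4.npz',**f)
cv2.imwrite('pics/w4.png',m)"
```

```text
t 6.87 pos [ 0.575  -0.1902  0.2207] yaw -4.28 tilt [ 0.0157 -0.0074] F [ 1.8 -0.4  2.1] w 0.998 g 0.0
tool shift cm [-25.63 -40.97   6.4 ]
```

View pics/w4.png

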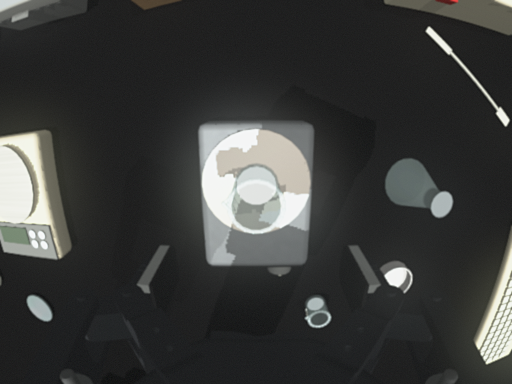

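```bash
python3 - <<'E'
from h import *
f=load("pics/w4.npz"); print(fish(f,(257.5,185),.0625),fish(f,(256,181),.06),fish(f,[(202,181),(310,181),(256,128),(256,234)],.06).round(4).tolist())
to(.351,.237,.15)
E
```

```text
[[ 0.57123138 -0.18920727  0.0625    ]] [[ 0.57476793 -0.18798519  0.06      ]] [[0.5791, -0.1336, 0.06], [0.5707, -0.2423, 0.06], [0.6275, -0.1921, 0.06], [0.5165, -0.1834, 0.06]]
t 6.92 pos [ 0.5737 -0.1897  0.2169] yaw -4.28 tilt [ 0.0116 -0.0055] F [ 0.5 -0.3  0.2] w 0.997 g 0.0
tool shift cm [-25.47 -40.91   6.2 ]
```

Call:
move_arm --pt "-1 -1.6 0 0 0 0 1" --pt "-2 -3.2 0 0 0 0 1" --pt "-2.1 -3.36 0 0 0 0 1" --pt "-2.1 -3.36 0 0 0 0 1" --pt "-2.1 -3.36 0 0 0 0 1" --pt "-2.1 -3.36 0 0 0 0 1" --pt "-2.1 -3.36 0 0 0 0 1" --pt "-2.1 -3.36 0 0 0 0 1" --pt "-2.1 -3.36 0 0 0 0 1" --pt "-2.1 -3.36 1 0 0 0 1" --pt "-2.1 -3.36 2 0 0 0 1" --pt "-1.8 -2.9 2 0 0 0 1" --pt "-1.2 -1.9 1 0 0 0 1" --pt "-0.5 -0.8 0 0 0 0 1" --pt "0 0 0 0 0 0 1" --pt "0 0 0 0 0 0 1" --pt "0 0 0 0 0 0 1"

```text
time: 8.33
tool_pos: [0.35, 0.2334, 0.1513]
tool_rot: [-0.0, 0.999, -0.038, 0.001]
contact_force: [0.5, -0.1, 0.5]
gripper_width: 1.001
grasp_force: 0.0
```

```bash
python3 - <<'E'
from h import *
to(.351,.237,.06)
f=manip.grab_frame("wrist"); np.savez("pics/w5.npz",**f); g=f["img"].max(2)
m=(g>75); m[:,:150]=0; m[:,360:]=0; m[:100]=0;
n,l,st,ce=cv2.connectedComponentsWithStats(m.astype(np.uint8))
for i in range(1,n):
    if st[i,4]>300:
        c=max(cv2.findContours((l==i).astype(np.uint8),0,1)[0],key=cv2.contourArea)[:,0]
        P=fish(f,c,.0095)[:,:2]; e=cv2.minEnclosingCircle(P.astype(np.float32)); print(st[i],ce[i],e,P.min(0),P.max(0))
E
```

```text
t 8.33 pos [0.35   0.2334 0.1513] yaw -4.36 tilt [0.0019 0.0002] F [ 0.5 -0.1  0.5] w 1.001 g 0.0
tool shift cm [ 0.06 -0.37  9.13]
[ 223  151   66   64 3323] [255.42762564 182.33734577] ((0.35075151920318604, 0.23683512210845947), 0.03151346743106842) [0.31963584 0.20623509] [0.38187065 0.2677139 ]
```

Watch glass at (.3508,.2368) in both views. Narrowing the jaws to about 72 mm and descending to find how far the fingertips reach.

Call:
move_arm --pt "0.05 -0.35 2 0 0 0 0.7" --pt "0 0 3 0 0 0 0.7" --pt "0 0 3 0 0 0 0.7" --pt "0 0 2 0 0 0 0.7" --pt "0 0 1 0 0 0 0.7" --pt "0 0 0.5 0 0 0 0.7" --pt "0 0 0.3 0 0 0 0.7" --pt "0 0 0 0 0 0 0.7" --pt "0 0 0 0 0 0 0.7"

```text
time: 9.13
tool_pos: [0.3508, 0.2377, 0.0336]
tool_rot: [-0.001, 0.999, -0.038, 0.001]
contact_force: [0.3, 0.5, -0.1]
gripper_width: 0.85
grasp_force: 0.0
```

```bash
python3 - <<'E'
from h import *
to(.3508,.2368,.022)
f=manip.grab_frame("wrist"); np.savez("pics/w6.npz",**f); h=manip.grab_frame("scene")
A=f["img"][140:384,130:390]*1.0; A=np.clip(A*1.6,0,255).astype(np.uint8)
B=np.clip(cv2.resize(h["img"][180:260,300:380],None,fx=4,fy=4,interpolation=cv2.INTER_CUBIC)*1.8,0,255).astype(np.uint8)
o=np.zeros((488,800,3),np.uint8); o[:,:520]=cv2.resize(A,None,fx=2,fy=2); o[:320,520:800]=B[:,20:300]; cv2.imwrite("pics/w6.png",o)
E
```

```text
t 9.13 pos [0.3508 0.2377 0.0336] yaw -4.31 tilt [0.0024 0.001 ] F [ 0.3  0.5 -0.1] w 0.850 g 0.0
tool shift cm [0.   0.09 1.16]
```

View pics/w6.png

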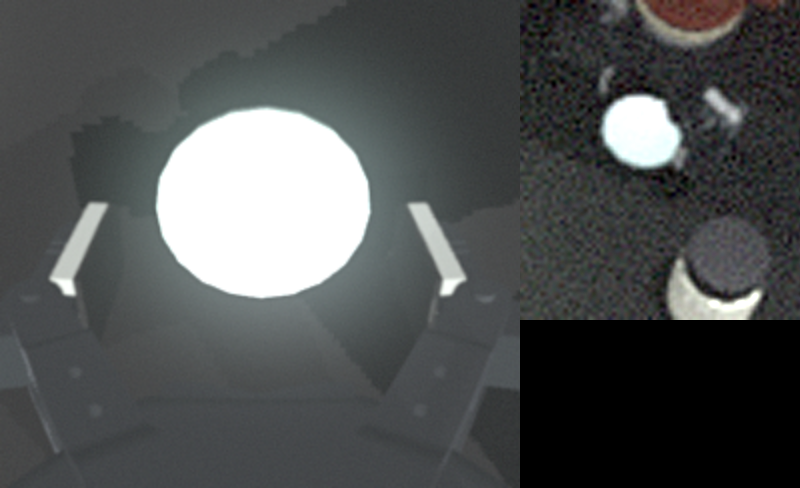

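Glass is centred between the pads within ~1.5 mm. Probing down in small steps.

Call:
move_arm --pt "0 0.1 0.5 0 0 0 0.7" --pt "0 0 0.3 0 0 0 0.7" --pt "0 0 0.2 0 0 0 0.7" --pt "0 0 0 0 0 0 0.7" --pt "0 0 0 0 0 0 0.7"

```text
time: 9.65
tool_pos: [0.3492, 0.2363, 0.022]
tool_rot: [0.0, 0.999, -0.037, -0.0]
contact_force: [0.1, -0.2, 0.5]
gripper_width: 0.853
grasp_force: 0.0
```

Call:
move_arm --pt "0 0 0.2 0 0 0 0.7" --pt "0 0 0.2 0 0 0 0.7" --pt "0 0 0 0 0 0 0.7" --pt "0 0 0 0 0 0 0.7"

```text
time: 9.98
tool_pos: [0.3493, 0.2363, 0.018]
tool_rot: [0.0, 0.999, -0.037, -0.0]
contact_force: [-0.9, -0.8, 1.2]
gripper_width: 0.853
grasp_force: 0.0
```

Call:
move_arm --pt "0 0 0.2 0 0 0 0.7" --pt "0 0 0 0 0 0 0.7" --pt "0 0 0 0 0 0 0.7"

```text
time: 10.23
tool_pos: [0.3494, 0.2363, 0.0161]
tool_rot: [0.0, 0.999, -0.037, -0.0]
contact_force: [0.5, 0.3, -0.6]
gripper_width: 0.853
grasp_force: 0.0
```

Call:
move_arm --pt "0 0 0.15 0 0 0 0.7" --pt "0 0 0.15 0 0 0 0.7" --pt "0 0 0 0 0 0 0.7" --pt "0 0 0 0 0 0 0.7"

```text
time: 10.57
tool_pos: [0.3493, 0.2363, 0.0131]
tool_rot: [0.0, 0.999, -0.037, -0.0]
contact_force: [-1.1, -0.2, 0.1]
gripper_width: 0.85
grasp_force: 0.0
```

Reach matches the linkage estimate (~11 mm here, ~14 mm at 60 mm opening). Rise slightly and close slowly.

Call:
move_arm --pt "0.14 0 -0.2 0 0 0 0.7" --pt "0 0 -0.2 0 0 0 0.7" --pt "0 0 0 0 0 0 0.55" --pt "0 0 0 0 0 0 0.5" --pt "0 0 0 0 0 0 0.45" --pt "0 0 0 0 0 0 0.4" --pt "0 0 0 0 0 0 0.35" --pt "0 0 0 0 0 0 0.3" --pt "0 0 0 0 0 0 0.2" --pt "0 0 0 0 0 0 -0.2" --pt "0 0 0 0 0 0 -1" --pt "0 0 0 0 0 0 -1"

```text
time: 11.57
tool_pos: [0.3511, 0.2364, 0.0182]
tool_rot: [0.0, 0.999, -0.037, -0.0]
contact_force: [-3.5, -1.5, 8.3]
gripper_width: 0.659
grasp_force: 61.6
```

Call:
move_arm --pt "0 0 -0.5 0 0 0 -1" --pt "0 0 -1.5 0 0 0 -1" --pt "0 0 -3 0 0 0 -1" --pt "0 0 -4 0 0 0 -1" --pt "0 0 -4 0 0 0 -1" --pt "0 0 -4 0 0 0 -1" --pt "0 0 -2 0 0 0 -1" --pt "0 0 -1 0 0 0 -1" --pt "0 0 0 0 0 0 -1" --pt "0 0 0 0 0 0 -1"

```text
time: 12.4
tool_pos: [0.3504, 0.2361, 0.2161]
tool_rot: [0.0, 0.999, -0.037, -0.001]
contact_force: [-0.4, 0.3, -0.6]
gripper_width: 0.655
grasp_force: 63.7
```

```bash
python3 - <<'E'
from h import *
to(.5712,-.189,.2)
f=manip.grab_frame("wrist"); np.savez("pics/w7.npz",**f)
A=np.clip(f["img"][140:384,130:390]*1.3,0,255).astype(np.uint8)
cv2.imwrite("pics/w7.png",cv2.resize(A,None,fx=2,fy=2))
E
```

```text
t 12.40 pos [0.3504 0.2361 0.2161] yaw -4.29 tilt [-0.0012 -0.0005] F [-0.4  0.3 -0.6] w 0.655 g 63.7
tool shift cm [25.2  40.73  1.6 ]
```

View pics/w7.png

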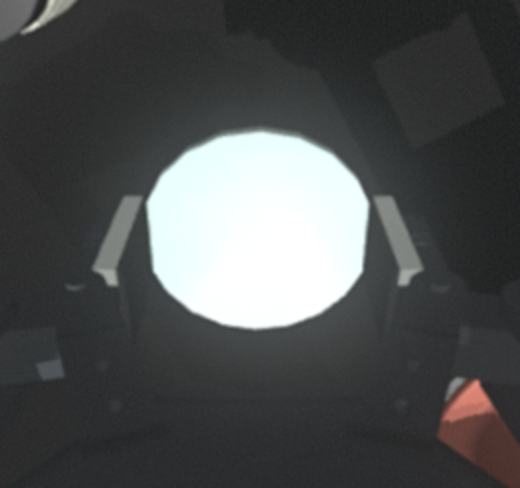

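Watch glass is held level, centred at (258,229) between the pads. Carrying it over the beaker.

Call:
move_arm --pt "0.8 1.3 0 0 0 0 -1" --pt "1.5 2.4 0 0 0 0 -1" --pt "1.9 3.1 0 0 0 0 -1" --pt "1.9 3.1 0 0 0 0 -1" --pt "1.9 3.1 0 0 0 0 -1" --pt "1.9 3.1 0 0 0 0 -1" --pt "1.9 3.1 0 0 0 0 -1" --pt "1.9 3.1 0 0 0 0 -1" --pt "1.9 3.1 0 0 0 0 -1" --pt "1.9 3.1 0 0 0 0 -1" --pt "1.9 3.1 0 0 0 0 -1" --pt "1.9 3.1 0 0 0 0 -1" --pt "1.7 2.7 0 0 0 0 -1" --pt "1.2 1.9 0 0 0 0 -1" --pt "0.7 1.1 0 0 0 0 -1" --pt "0.2 0.43 0 0 0 0 -1" --pt "0 0 1 0 0 0 -1" --pt "0 0 1 0 0 0 -1" --pt "0 0 0 0 0 0 -1" --pt "0 0 0 0 0 0 -1"

```text
time: 14.12
tool_pos: [0.5694, -0.188, 0.1953]
tool_rot: [-0.001, 0.999, -0.037, -0.002]
contact_force: [0.8, -0.3, -1.2]
gripper_width: 0.652
grasp_force: 63.7
```

```bash
python3 - <<'E'
from h import *
f=load("pics/w7.npz"); c=lambda u,v:(130+u/2,140+v/2)
for dz in (.004,.008,.012): P=fish(f,[c(147,215),c(369,215),c(258,130),c(258,328)],.2161-dz); print(dz,np.linalg.norm(P[0]-P[1]),np.linalg.norm(P[2]-P[3]),P[2:,0].mean()-.3504,P[:2,1].mean()-.2361)
to(.5712,-.189,.145)
f=manip.grab_frame("wrist"); np.savez("pics/w8.npz",**f); h=manip.grab_frame("side"); g=manip.grab_frame("scene"); np.savez("pics/s8.npz",**h); np.savez("pics/sc8.npz",**g)
o=np.zeros((600,800,3),np.uint8); o[:400,:400]=cv2.resize(h["img"][150:250,260:360],None,fx=4,fy=4,interpolation=cv2.INTER_CUBIC); o[:400,400:]=cv2.resize(g["img"][90:190,130:230],None,fx=4,fy=4,interpolation=cv2.INTER_CUBIC); cv2.imwrite("pics/s8.png",o[:400])
E
```

```text
0.004 0.055167521801443235 0.05872731835020919 0.0024223030841959425 -0.00018296483116958528
0.008 0.05689189656897241 0.06056296190679732 -3.5890618985845446e-05 -2.533892476655475e-05
0.012 0.058616271336501574 0.0623986054633854 -0.0024940843221676334 0.00013228698163644803
t 14.12 pos [ 0.5694 -0.188   0.1953] yaw -4.21 tilt [-0.0031  0.0017] F [ 0.8 -0.3 -1.2] w 0.652 g 63.7
tool shift cm [0.21 0.09 5.03]
```

View pics/s8.png

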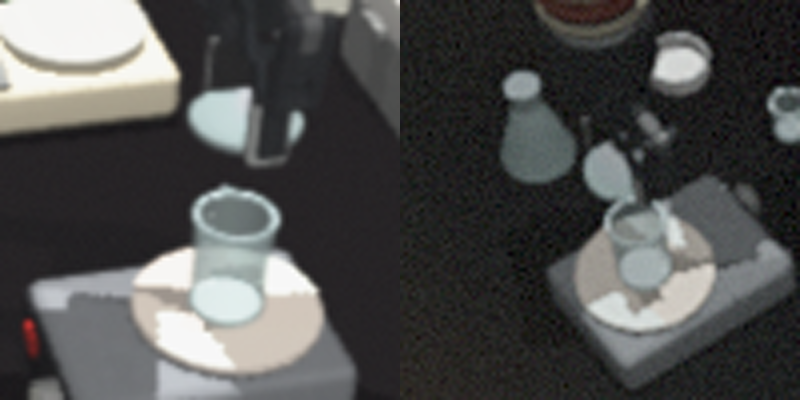

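Side view: beaker rim centre is at (235,215) and plate at (228,311). Scene view: rim at (638,224), plate (645,273). Casting these.

```bash
python3 - <<'E'
from h import *
h=load("pics/s8.npz"); g=load("pics/sc8.npz")
print("rim",hit(h,(318.5,203.4),.124),hit(g,(189.3,145.7),.124))
print("base",hit(h,(260+226/4-.4,150+302/4-.4),.0625),hit(g,(130+243/4-.4,90+268/4-.4),.0625))
print("plate",hit(h,(316.6,227.3),.06),hit(g,(191,157.9),.06))
E
```

```text
rim [[ 0.57015128 -0.19060378  0.124     ]] [[ 0.57015868 -0.18362707  0.124     ]]
base [[ 0.57019098 -0.19111883  0.0625    ]] [[ 0.57115101 -0.1885219   0.0625    ]]
plate [[ 0.56954304 -0.19602315  0.06      ]] [[ 0.5718193  -0.18477758  0.06      ]]
```

Call:
move_arm --pt "0.12 0.05 1.2 0 0 0 -1" --pt "0 0 1.5 0 0 0 -1" --pt "0 0 1 0 0 0 -1" --pt "0 0 0.6 0 0 0 -1" --pt "0 0 0.4 0 0 0 -1" --pt "0 0 0.2 0 0 0 -1" --pt "0 0 0.1 0 0 0 -1" --pt "0 0 0 0 0 0 -1" --pt "0 0 0 0 0 0 -1"

```text
time: 15.02
tool_pos: [0.5722, -0.1905, 0.1479]
tool_rot: [0.0, 0.999, -0.037, 0.001]
contact_force: [0.7, -0.6, -0.2]
gripper_width: 0.657
grasp_force: 63.7
```

```bash
python3 - <<'E'
from h import *
to(.5707,-.1886,.1402)
E
```

```text
t 15.02 pos [ 0.5722 -0.1905  0.1479] yaw -4.29 tilt [ 0.0011 -0.0005] F [ 0.7 -0.6 -0.2] w 0.657 g 63.7
tool shift cm [-0.16 -0.18  0.77]
```

Call:
move_arm --pt "-0.1 -0.13 0.2 0 0 0 -1" --pt "0 0 0.2 0 0 0 -1" --pt "0 0 0.1 0 0 0 -1" --pt "0 0 0.1 0 0 0 -1" --pt "0 0 0 0 0 0 -1" --pt "0 0 0 0 0 0 -1" --pt "0 0 0 0 0 0 -1"

```text
time: 15.6
tool_pos: [0.5709, -0.1889, 0.1413]
tool_rot: [0.0, 0.999, -0.037, 0.0]
contact_force: [-0.3, 0.0, -0.2]
gripper_width: 0.657
grasp_force: 63.7
```

Call:
move_arm --pt "0 0 0.06 0 0 0 -1" --pt "0 0 0.05 0 0 0 -1" --pt "0 0 0 0 0 0 -1" --pt "0 0 0 0 0 0 -1"

```text
time: 15.93
tool_pos: [0.5709, -0.1889, 0.1402]
tool_rot: [0.0, 0.999, -0.037, 0.0]
contact_force: [-0.5, 0.1, 0.6]
gripper_width: 0.654
grasp_force: 63.7
```

Call:
move_arm --pt "0 0 0.05 0 0 0 -1" --pt "0 0 0.05 0 0 0 -1" --pt "0 0 0 0 0 0 -1" --pt "0 0 0 0 0 0 -1"

```text
time: 16.27
tool_pos: [0.5712, -0.1891, 0.1399]
tool_rot: [0.0, 0.999, -0.037, 0.0]
contact_force: [-0.7, -0.8, 5.3]
gripper_width: 0.658
grasp_force: 64.0
```

Touching with 5 N. Opening gently, then rising.

Call:
move_arm --pt "0 0 0 0 0 0 0.35" --pt "0 0 0 0 0 0 0.45" --pt "0 0 0 0 0 0 0.6" --pt "0 0 0 0 0 0 0.8" --pt "0 0 0 0 0 0 1" --pt "0 0 0 0 0 0 1" --pt "0 0 0 0 0 0 1" --pt "0 0 -1 0 0 0 1" --pt "0 0 -2 0 0 0 1" --pt "0 0 -3 0 0 0 1" --pt "0 0 -2 0 0 0 1" --pt "0 0 -1 0 0 0 1" --pt "0 0 0 0 0 0 1" --pt "0 0 0 0 0 0 1"

```text
time: 17.43
tool_pos: [0.5709, -0.1889, 0.2294]
tool_rot: [0.0, 0.999, -0.037, 0.0]
contact_force: [-0.4, -0.4, -0.4]
gripper_width: 1.001
grasp_force: 0.0
```

```bash
python3 - <<'E'
from h import *
to(.398,-.370,.15)
f=manip.grab_frame("wrist"); np.savez("pics/w9.npz",**f); h=manip.grab_frame("side"); g=manip.grab_frame("scene")
o=np.zeros((600,800,3),np.uint8); o[:300,:400]=cv2.resize(h["img"][160:260,250:383],(400,300)); o[:300,400:]=cv2.resize(g["img"][90:190,120:253],(400,300)); o[300:,:400]=cv2.resize(f["img"],(400,300)); cv2.imwrite("pics/s9.png",o)
E
```

```text
t 17.43 pos [ 0.5709 -0.1889  0.2294] yaw -4.29 tilt [ 0.0006 -0.0003] F [-0.4 -0.4 -0.4] w 1.001 g 0.0
tool shift cm [-15.9   19.35   7.93]
```

View pics/s9.png

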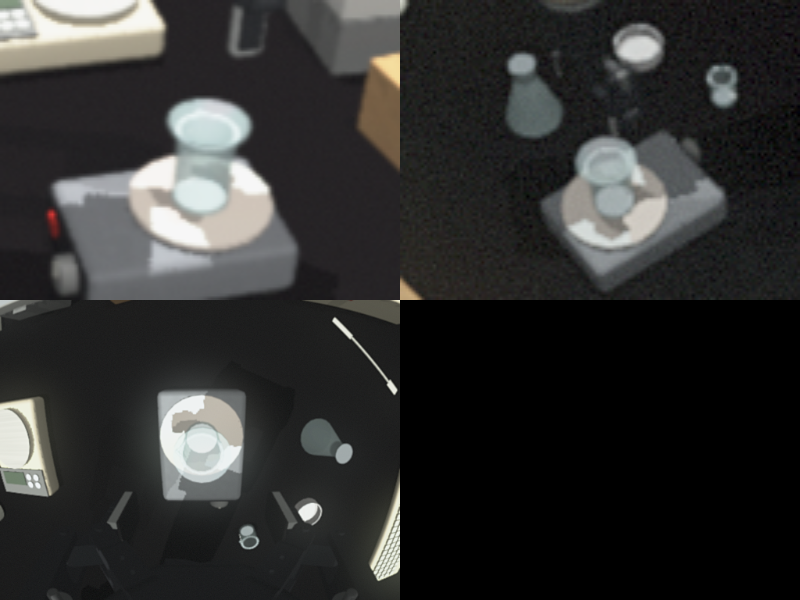

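Side, scene and wrist views all show the watch glass seated level and centred on the beaker (side crop (208,125)) and the beaker standing mid-plate. Next, the dish.

Call:
move_arm --pt "-1 1.2 0 0 0 0 1" --pt "-2.1 2.5 0 0 0 0 1" --pt "-2.5 3 0 0 0 0 1" --pt "-2.5 3 0 0 0 0 1" --pt "-2.5 3 0 0 0 0 1" --pt "-2.4 3 1 0 0 0 1" --pt "-1.7 2.1 2 0 0 0 1" --pt "-0.9 1.1 2 0 0 0 1" --pt "-0.3 0.4 1.5 0 0 0 1" --pt "0 0 0.6 0 0 0 1" --pt "0 0 0 0 0 0 1" --pt "0 0 0 0 0 0 1" --pt "0 0 0 0 0 0 1"

```text
time: 18.67
tool_pos: [0.3987, -0.3694, 0.159]
tool_rot: [0.0, 0.999, -0.037, 0.0]
contact_force: [-0.5, -0.1, -0.1]
gripper_width: 0.996
grasp_force: 0.0
```

```bash
cat > d.py <<'E'
from h import *
import sys
z=float(sys.argv[1]); t=int(sys.argv[2]); r=[int(v) for v in sys.argv[3:7]]; tg=float(sys.argv[7])
f=manip.grab_frame("wrist"); np.savez("pics/last.npz",**f); g=f["img"].max(2)
m=g>t; k=np.zeros_like(m); k[r[1]:r[3],r[0]:r[2]]=1; m&=k
n,l,st,ce=cv2.connectedComponentsWithStats(m.astype(np.uint8))
for i in range(1,n):
    if st[i,4]>250:
        c=max(cv2.findContours((l==i).astype(np.uint8),0,1)[0],key=cv2.contourArea)[:,0]
        P=fish(f,c,z)[:,:2]; (x,y),R=cv2.minEnclosingCircle(P.astype(np.float32)); print(st[i],"c %.4f %.4f R %.4f"%(x,y,R),P.min(0).round(4),P.max(0).round(4)); to(x,y,tg)
E
python3 d.py .02 80 120 80 400 300 .02
```

```text
[ 237  154   60   61 2762] c 0.3977 -0.3777 R 0.0294 [ 0.3685 -0.4036] [ 0.427 -0.349]
t 18.72 pos [ 0.3989 -0.3695  0.1594] yaw -4.22 tilt [ 0.0014 -0.0015] F [0.8 0.4 0.1] w 0.998 g 0.0
tool shift cm [-0.07  0.8  13.94]
[128 206  42  41 799] c 0.3646 -0.2544 R 0.0258 [ 0.3401 -0.2778] [ 0.3847 -0.2288]
t 18.72 pos [ 0.3989 -0.3695  0.1594] yaw -4.22 tilt [ 0.0014 -0.0015] F [0.8 0.4 0.1] w 0.998 g 0.0
tool shift cm [ -4.29 -11.25  13.92]
```

Call:
move_arm --pt "-0.25 0.65 2 0 0 0 1" --pt "0 0 3.5 0 0 0 1" --pt "0 0 3.5 0 0 0 1" --pt "0 0 2 0 0 0 0.9" --pt "0 0 1.2 0 0 0 0.8" --pt "0 0 0.8 0 0 0 0.7" --pt "0 0 0.4 0 0 0 0.6" --pt "0 0 0.15 0 0 0 0.55" --pt "0 0 0 0 0 0 0.5" --pt "0 0 0 0 0 0 0.4" --pt "0 0 0 0 0 0 0.3" --pt "0 0 0 0 0 0 0.1" --pt "0 0 0 0 0 0 -1" --pt "0 0 0 0 0 0 -1"

```text
time: 19.88
tool_pos: [0.3959, -0.3769, 0.025]
tool_rot: [0.001, 0.999, -0.037, 0.001]
contact_force: [-2.0, 0.3, 6.6]
gripper_width: 0.621
grasp_force: 61.4
```

```bash
python3 -c "
from h import *
to(.5955,.151,.15)"; python3 d.py .019 80 190 140 330 300 .02
```

```text
t 19.88 pos [ 0.3959 -0.3769  0.025 ] yaw -4.29 tilt [ 0.0019 -0.0023] F [-2.   0.3  6.6] w 0.621 g 61.4
tool shift cm [ 15.99 -54.11 -12.58]
[190 161  34  41 389] c 0.4402 -0.3550 R 0.0126 [ 0.4312 -0.3641] [ 0.4491 -0.3462]
t 19.93 pos [ 0.3959 -0.3769  0.025 ] yaw -4.29 tilt [ 0.002  -0.0023] F [-0.8  1.8  7.3] w 0.613 g 61.4
tool shift cm [ 4.25 -2.53  0.5 ]
[  190   175   140   125 15314] c 0.3948 -0.3768 R 0.0467 [ 0.3665 -0.4139] [ 0.4412 -0.3357]
t 19.93 pos [ 0.3959 -0.3769  0.025 ] yaw -4.29 tilt [ 0.002  -0.0023] F [-0.8  1.8  7.3] w 0.613 g 61.4
tool shift cm [-0.11 -0.01  0.5 ]
```

Gripped. Lifting and carrying to the pan at a height clear of the beaker.

Call:
move_arm --pt "0 0 -0.5 0 0 0 -1" --pt "0 0 -2 0 0 0 -1" --pt "0 0 -3.5 0 0 0 -1" --pt "0 0 -4 0 0 0 -1" --pt "0 0 -4 0 0 0 -1" --pt "0 -1 -2.5 0 0 0 -1" --pt "0 -2.5 -1 0 0 0 -1" --pt "0.6 -3.6 0 0 0 0 -1" --pt "1.2 -3.7 0 0 0 0 -1" --pt "1.2 -3.7 0 0 0 0 -1" --pt "1.2 -3.7 0 0 0 0 -1" --pt "1.2 -3.7 0 0 0 0 -1" --pt "1.2 -3.7 0 0 0 0 -1" --pt "1.2 -3.7 0 0 0 0 -1" --pt "1.2 -3.7 0 0 0 0 -1" --pt "1.2 -3.7 0 0 0 0 -1" --pt "1.2 -3.7 0 0 0 0 -1" --pt "1.2 -3.7 0 0 0 0 -1" --pt "1.2 -3.3 0 0 0 0 -1" --pt "1.2 -2.3 0 0 0 0 -1"

```text
time: 21.6
tool_pos: [0.582, 0.1117, 0.1982]
tool_rot: [-0.0, 0.999, -0.036, 0.0]
contact_force: [0.5, -0.7, 0.5]
gripper_width: 0.618
grasp_force: 62.8
```

Call:
move_arm --pt "0.8 -1.2 1 0 0 0 -1" --pt "0.4 -0.6 2 0 0 0 -1" --pt "0 0 1.5 0 0 0 -1" --pt "0 0 0.5 0 0 0 -1" --pt "0 0 0 0 0 0 -1" --pt "0 0 0 0 0 0 -1"

```text
time: 22.1
tool_pos: [0.595, 0.1254, 0.1482]
tool_rot: [0.0, 0.999, -0.038, 0.0]
contact_force: [-0.3, -0.1, 0.3]
gripper_width: 0.617
grasp_force: 62.8
```

```bash
python3 - <<'E'
from h import *
to(.5955,.151,.082)
f=manip.grab_frame("wrist"); np.savez("pics/w10.npz",**f); h=manip.grab_frame("side"); g=manip.grab_frame("scene"); np.savez("pics/s10.npz",**h)
o=np.zeros((600,800,3),np.uint8); o[:300,:400]=cv2.resize(h["img"][90:190,200:333],(400,300)); o[:300,400:]=cv2.resize(g["img"][170:270,200:333],(400,300)); o[300:,:400]=cv2.resize(f["img"],(400,300)); cv2.imwrite("pics/s10.png",o)
E
```

```text
t 22.10 pos [0.595  0.1254 0.1482] yaw -4.31 tilt [ 0.0003 -0.    ] F [-0.3 -0.1  0.3] w 0.617 g 62.8
tool shift cm [-0.14 -2.55  6.61]
```

View pics/s10.png

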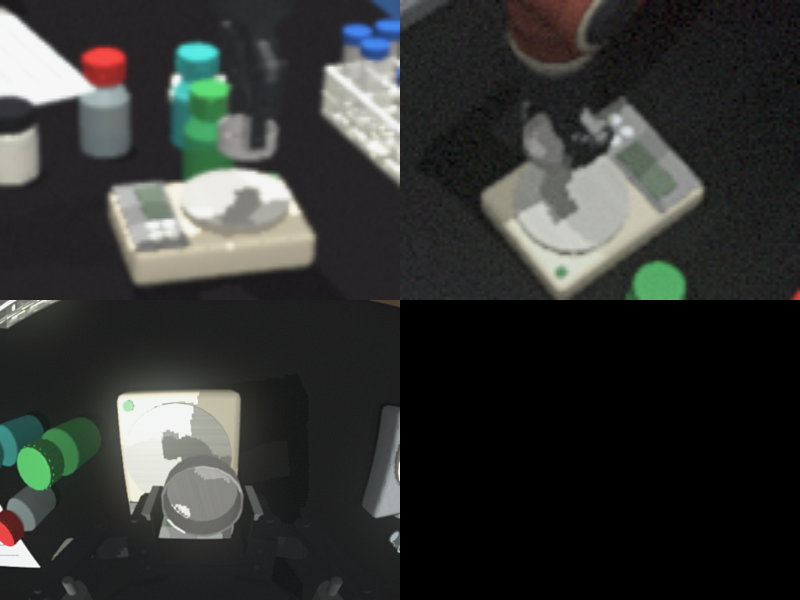

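Dish is held over the balance; the wrist view shows the pan spanning 124–232 with top 103 (half scale), and the side view shows the pan centre at crop (236,199).

```bash
python3 - <<'E'
from h import *
f=load("pics/w10.npz"); h=load("pics/s10.npz"); p=lambda u,v:(u*1.28,v*1.28)
W=fish(f,[p(124,152),p(232,152),p(178,103)],.056); print(W.round(4),W[:2].mean(0))
# along the tool axis: top point less R along x'
print("x from top",W[2]-.055*np.array([.9972,-.0749,0])); print("side",hit(h,(278.4,155.9),.056))
# dish rim offset from TCP: outer circle 162..243, 455..537
for dz in (0,.005): D=fish(f,[p(162,195),p(243,195),p(202,156),p(202,237)],.1482-dz); print(D.round(4).tolist(),D.mean(0))
E
```

```text
[[0.6074 0.2053 0.056 ]
 [0.5991 0.096  0.056 ]
 [0.6514 0.1444 0.056 ]] [0.60325151 0.15066906 0.056     ]
x from top [0.5965478  0.14849647 0.056     ]
side [[0.59644083 0.1428984  0.056     ]]
[[0.607, 0.1501, 0.1482], [0.6032, 0.1002, 0.1482], [0.6307, 0.1235, 0.1482], [0.572, 0.128, 0.1482]] [0.60322343 0.12544712 0.1482    ]
[[0.6042, 0.1513, 0.1432], [0.6002, 0.0994, 0.1432], [0.6289, 0.1237, 0.1432], [0.5678, 0.1283, 0.1432]] [0.60029675 0.12565926 0.1432    ]
```

Call:
move_arm --pt "-0.05 -0.7 0.5 0 0 0 -1" --pt "-0.08 -1 1.5 0 0 0 -1" --pt "-0.05 -0.6 1.6 0 0 0 -1" --pt "0 -0.15 1.2 0 0 0 -1" --pt "0 0 0.8 0 0 0 -1" --pt "0 0 0.4 0 0 0 -1" --pt "0 0 0.2 0 0 0 -1" --pt "0 0 0.1 0 0 0 -1" --pt "0 0 0 0 0 0 -1" --pt "0 0 0 0 0 0 -1"

```text
time: 23.08
tool_pos: [0.5956, 0.1501, 0.0855]
tool_rot: [-0.0, 0.999, -0.038, 0.001]
contact_force: [0.1, 0.2, -0.9]
gripper_width: 0.623
grasp_force: 62.8
```

```bash
python3 -c "
from h import *
to(.595,.150,.081)"
```

```text
t 23.08 pos [0.5956 0.1501 0.0855] yaw -4.31 tilt [0.0014 0.0001] F [ 0.1  0.2 -0.9] w 0.623 g 62.8
tool shift cm [-0.06  0.02  0.45]
```

Call:
move_arm --pt "0 0 0.15 0 0 0 -1" --pt "0 0 0.1 0 0 0 -1" --pt "0 0 0.1 0 0 0 -1" --pt "0 0 0 0 0 0 -1" --pt "0 0 0 0 0 0 -1"

```text
time: 23.5
tool_pos: [0.595, 0.1502, 0.0811]
tool_rot: [0.0, 0.999, -0.037, -0.0]
contact_force: [-0.4, -0.3, 0.2]
gripper_width: 0.616
grasp_force: 62.8
```

Call:
move_arm --pt "0 0 0.06 0 0 0 -1" --pt "0 0 0.06 0 0 0 -1" --pt "0 0 0 0 0 0 -1" --pt "0 0 0 0 0 0 -1"

```text
time: 23.83
tool_pos: [0.5955, 0.1503, 0.0811]
tool_rot: [-0.0, 0.999, -0.037, 0.001]
contact_force: [-2.7, -0.2, 5.7]
gripper_width: 0.617
grasp_force: 63.3
```

Call:
move_arm --pt "0 0 0 0 0 0 0.3" --pt "0 0 0 0 0 0 0.4" --pt "0 0 0 0 0 0 0.6" --pt "0 0 0 0 0 0 1" --pt "0 0 0 0 0 0 1" --pt "0 0 0 0 0 0 1" --pt "0 0 -1 0 0 0 1" --pt "0 0 -3 0 0 0 1" --pt "0 0 -4 0 0 0 1" --pt "-0.8 -0.8 -3 0 0 0 1" --pt "-2 -2 0 0 0 0 1" --pt "-2.8 -2.8 0 0 0 0 1" --pt "-2.8 -2.8 0 0 0 0 1" --pt "-2.8 -2.9 0 0 0 0 1" --pt "-2.8 -2.9 0 0 0 0 1" --pt "-2.5 -2.6 0 0 0 0 1" --pt "-2 -2 0 0 0 0 1" --pt "-1.1 -1.2 0 0 0 0 1" --pt "0 0 0 0 0 0 1" --pt "0 0 0 0 0 0 1"

```text
time: 25.5
tool_pos: [0.4142, 0.3648, 0.1907]
tool_rot: [-0.0, 0.999, -0.036, 0.001]
contact_force: [-0.2, -1.1, 0.0]
gripper_width: 0.996
grasp_force: 0.0
```

```bash
python3 - <<'E'
from h import *
to(.4143,.3645,.045)
f=manip.grab_frame("wrist"); np.savez("pics/w11.npz",**f); g=manip.grab_frame("scene"); h=manip.grab_frame("side")
o=np.zeros((600,800,3),np.uint8); o[:300,:400]=cv2.resize(h["img"][90:190,200:333],(400,300)); o[300:,:400]=cv2.resize(g["img"][170:270,200:333],(400,300)); o[:,400:]=np.clip(cv2.resize(f["img"][100:334,178:334],(400,600))*1.5,0,255); cv2.imwrite("pics/s11.png",o)
E
```

```text
t 25.50 pos [0.4142 0.3648 0.1907] yaw -4.18 tilt [0.0011 0.0001] F [-0.2 -1.1  0. ] w 0.996 g 0.0
tool shift cm [-1.000e-02  3.000e-02  1.457e+01]
```

View pics/s11.png

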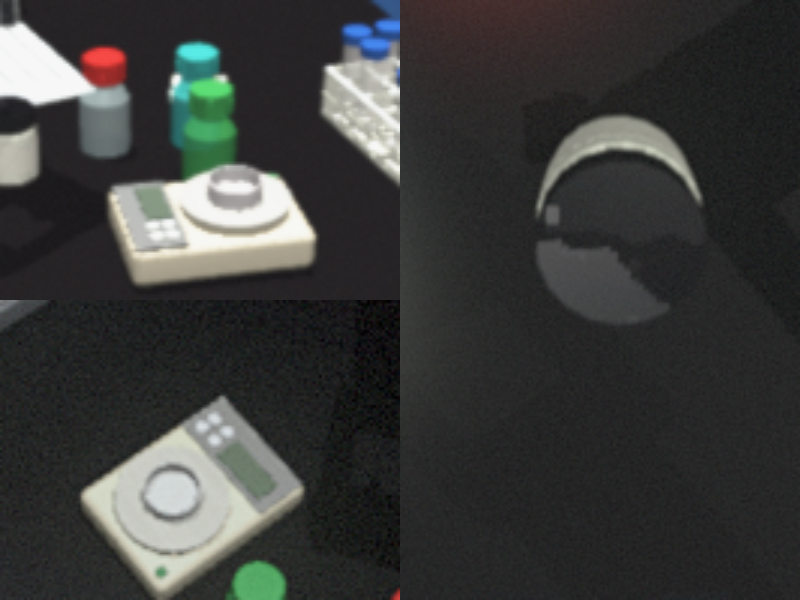

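The dish stands centred on the pan in both views; the wrist crop shows the jar's lid (536–705, 150–325). Casting the lid centre.

```bash
python3 - <<'E'
from h import *
f=load("pics/w11.npz"); p=lambda u,v:(178+(u-400)/2.564,100+v/2.564)
D=fish(f,[p(536,238),p(705,238),p(620,150),p(620,325)],.08); print(D.round(4).tolist(),np.ptp(D[:2,1]),np.ptp(D[2:,0]),(D[0]+D[1])/2,(D[2]+D[3])/2)
x,y=(D[2]+D[3])[0]/2,(D[0]+D[1])[1]/2
to(x,y,.045)
E
```

```text
[[0.4176, 0.3884, 0.08], [0.4135, 0.3333, 0.08], [0.4447, 0.3591, 0.08], [0.3845, 0.3632, 0.08]] 0.05505705907084657 0.06026871796214289 [0.41557317 0.36083915 0.08      ] [0.41459542 0.36110732 0.08      ]
t 25.65 pos [0.4153 0.3636 0.1903] yaw -4.36 tilt [ 0.0005 -0.0001] F [ 0.5  0.2 -0. ] w 1.001 g 0.0
tool shift cm [-0.06  0.28 14.53]
```

Call:
move_arm --pt "-0.05 0.26 2 0 0 0 1" --pt "0 0 3.5 0 0 0 1" --pt "0 0 3.5 0 0 0 1" --pt "0 0 2.5 0 0 0 1" --pt "0 0 1.7 0 0 0 1" --pt "0 0 1 0 0 0 1" --pt "0 0 0.6 0 0 0 1" --pt "0 0 0.2 0 0 0 1" --pt "0 0 0 0 0 0 0.6" --pt "0 0 0 0 0 0 0.4" --pt "0 0 0 0 0 0 0.2" --pt "0 0 0 0 0 0 -1" --pt "0 0 0 0 0 0 -1" --pt "0 0 0 0 0 0 -1"

```text
time: 26.82
tool_pos: [0.4153, 0.3627, 0.0421]
tool_rot: [-0.001, 0.999, -0.037, 0.002]
contact_force: [0.5, -0.6, 5.9]
gripper_width: 0.679
grasp_force: 63.3
```

```bash
python3 -c "
from h import *
to(.5825,-.019,.045)"
```

```text
t 26.82 pos [0.4153 0.3627 0.0421] yaw -4.28 tilt [0.0033 0.0019] F [ 0.5 -0.6  5.9] w 0.679 g 63.3
tool shift cm [19.53 36.81 -0.31]
```

Call:
move_arm --pt "0 0 -1 0 0 0 -1" --pt "0 0 -3 0 0 0 -1" --pt "0 0 -4 0 0 0 -1" --pt "0 0 -4 0 0 0 -1" --pt "0.5 0.9 -2 0 0 0 -1" --pt "1 2 -1 0 0 0 -1" --pt "1.7 3.2 0 0 0 0 -1" --pt "1.7 3.2 0 0 0 0 -1" --pt "1.7 3.2 0 0 0 0 -1" --pt "1.7 3.2 0 0 0 0 -1" --pt "1.7 3.2 0 0 0 0 -1" --pt "1.7 3.2 0 0 0 0 -1" --pt "1.7 3.2 0 0 0 0 -1" --pt "1.7 3.2 0 0 0 0 -1" --pt "1.7 3.2 0 0 0 0 -1" --pt "1.2 2.3 1 0 0 0 -1" --pt "0.9 1.7 2 0 0 0 -1" --pt "0.5 1 3 0 0 0 -1" --pt "0 0 3 0 0 0 -1" --pt "0 0 2 0 0 0 -1"

```text
time: 28.48
tool_pos: [0.578, -0.0192, 0.0769]
tool_rot: [-0.0, 0.999, -0.038, -0.002]
contact_force: [-0.8, 0.1, -2.7]
gripper_width: 0.677
grasp_force: 62.6
```

Call:
move_arm --pt "0 0 1 0 0 0 -1" --pt "0 0 0 0 0 0 -1" --pt "0 0 0 0 0 0 -1" --pt "0 0 0 0 0 0 -1"

```text
time: 28.82
tool_pos: [0.5811, -0.0186, 0.072]
tool_rot: [0.0, 0.999, -0.037, 0.002]
contact_force: [1.1, -0.1, -1.1]
gripper_width: 0.683
grasp_force: 62.7
```

```bash
python3 -c "
from h import *
to(.583,-.019,.0425)"
```

```text
t 28.82 pos [ 0.5811 -0.0186  0.072 ] yaw -4.26 tilt [ 0.0031 -0.0005] F [ 1.1 -0.1 -1.1] w 0.683 g 62.7
tool shift cm [0.18 0.03 2.95]
```

Call:
move_arm --pt "0.15 0 0.8 0 0 0 -1" --pt "0 0 0.9 0 0 0 -1" --pt "0 0 0.5 0 0 0 -1" --pt "0 0 0.3 0 0 0 -1" --pt "0 0 0.15 0 0 0 -1" --pt "0 0 0.1 0 0 0 -1" --pt "0 0 0 0 0 0 -1" --pt "0 0 0 0 0 0 -1"

```text
time: 29.48
tool_pos: [0.5816, -0.0189, 0.0426]
tool_rot: [0.0, 0.999, -0.037, 0.0]
contact_force: [0.2, 0.5, -2.1]
gripper_width: 0.682
grasp_force: 62.7
```

Call:
move_arm --pt "0 0 0.08 0 0 0 -1" --pt "0 0 0.07 0 0 0 -1" --pt "0 0 0 0 0 0 -1" --pt "0 0 0 0 0 0 -1"

```text
time: 29.82
tool_pos: [0.5817, -0.0189, 0.0421]
tool_rot: [0.0, 0.999, -0.037, 0.0]
contact_force: [-3.2, -0.8, 6.1]
gripper_width: 0.683
grasp_force: 63.3
```

Jar standing. Release, rise and go over the bottle, keeping the jar's final position for checking.

Call:
move_arm --pt "0 0 0 0 0 0 0.5" --pt "0 0 0 0 0 0 0.7" --pt "0 0 0 0 0 0 1" --pt "0 0 0 0 0 0 1" --pt "0 0 0 0 0 0 1" --pt "0 0 -2 0 0 0 1" --pt "0 0 -4 0 0 0 1" --pt "0 0 -4 0 0 0 1" --pt "0 0 -4 0 0 0 1" --pt "-0.3 -1.5 -3 0 0 0 1" --pt "-0.7 -3 -1 0 0 0 1" --pt "-0.8 -3.8 0 0 0 0 1" --pt "-0.8 -3.8 0 0 0 0 1" --pt "-0.8 -3.8 0 0 0 0 1" --pt "-0.8 -3.8 0 0 0 0 1" --pt "-0.8 -3.8 0 0 0 0 1" --pt "-0.8 -3.8 0 0 0 0 1" --pt "-0.8 -3.8 0 0 0 0 1" --pt "-0.8 -3.8 0 0 0 0 1" --pt "-0.8 -3 0 0 0 0 1"

```text
time: 31.48
tool_pos: [0.5271, 0.3679, 0.2208]
tool_rot: [-0.0, 0.999, -0.037, -0.0]
contact_force: [0.3, -0.5, -0.4]
gripper_width: 0.999
grasp_force: 0.0
```

Call:
move_arm --pt "-0.3 -1.7 0 0 0 0 1" --pt "-0.1 -0.7 0 0 0 0 1" --pt "0 0 0 0 0 0 1" --pt "0 0 0 0 0 0 1" --pt "0 0 0 0 0 0 1"

```text
time: 31.9
tool_pos: [0.5263, 0.388, 0.2208]
tool_rot: [0.0, 0.999, -0.038, -0.0]
contact_force: [1.0, -0.6, 0.5]
gripper_width: 0.999
grasp_force: 0.0
```

```bash
python3 - <<'E'
from h import *
to(.5256,.3909,.097)
f=manip.grab_frame("wrist"); np.savez("pics/w12.npz",**f); im=f["img"].astype(int)
hsv=cv2.cvtColor(f["img"],cv2.COLOR_BGR2HSV)
def rep(n,m,z):
    k,l,st,ce=cv2.connectedComponentsWithStats(m.astype(np.uint8))
    for i in range(1,k):
        if st[i,4]>200:
            c=max(cv2.findContours((l==i).astype(np.uint8),0,1)[0],key=cv2.contourArea)[:,0]; P=fish(f,c,z)[:,:2]
            print(n,st[i],P.min(0).round(4),P.max(0).round(4),((P.min(0)+P.max(0))/2).round(4))
sat=hsv[...,1]>120
rep("red",sat&((hsv[...,0]<10)|(hsv[...,0]>170))&(hsv[...,2]>60),.11)
g=load("pics/scene0.npz"); print("green",hit(g,(286,263.7),.11),"teal",hit(g,(307.5,294),.11))
s=manip.grab_frame("scene"); np.savez("pics/sc12.npz",**s)
# jar in scene: white part mask near projected spot
X=np.array([.5817,-.0189,.08]); q=s["R"]@X+s["t"]; print("jar lid px expected",(s["mtx"]@(q/q[2]))[:2])
E
```

```text
t 31.90 pos [0.5263 0.388  0.2208] yaw -4.39 tilt [-0.0001 -0.0007] F [ 1.  -0.6  0.5] w 0.999 g 0.0
tool shift cm [-0.09 -0.3  12.38]
red [ 228  162   56   57 2404] [0.5048 0.3679] [0.5543 0.4142] [0.5296 0.3911]
green [[0.61071291 0.28245521 0.11      ]] teal [[0.62674347 0.37781756 0.11      ]]
jar lid px expected [221.90613829 190.08816523]
```

Bottle cap at (.527,.391); neighbours clear. Descend and grip the cap.

Call:
move_arm --pt "0.05 -0.3 2 0 0 0 1" --pt "0 0 3.5 0 0 0 1" --pt "0 0 3 0 0 0 1" --pt "0 0 1.8 0 0 0 1" --pt "0 0 1 0 0 0 1" --pt "0 0 0.6 0 0 0 1" --pt "0 0 0.3 0 0 0 1" --pt "0 0 0.1 0 0 0 1" --pt "0 0 0 0 0 0 0.5" --pt "0 0 0 0 0 0 0.2" --pt "0 0 0 0 0 0 0.05" --pt "0 0 0 0 0 0 -1" --pt "0 0 0 0 0 0 -1" --pt "0 0 0 0 0 0 -1"

```text
time: 33.17
tool_pos: [0.5272, 0.3927, 0.0995]
tool_rot: [-0.0, 0.999, -0.037, 0.001]
contact_force: [-0.6, -2.6, 5.4]
gripper_width: 0.513
grasp_force: 61.1
```

```bash
python3 - <<'E'
from h import *
to(.6595,-.0248,.1)
s=load("pics/sc12.npz")
p=s["img"][165:225,195:250].max(2); m=np.zeros(s["img"].shape[:2],bool); m[165:225,195:250]=p>75
# white body of the jar: bottom edge at z=0
ys,xs=np.nonzero(m); print("white px",xs.min(),xs.max(),ys.min(),ys.max(),m.sum())
for X in [(.5817,-.0189,0),(.5817,-.0189,.058)]:
    q=s["R"]@np.array(X)+s["t"]; print((s["mtx"]@(q/q[2]))[:2])
c=-s["R"].T@s["t"]; u=np.array([.5817,-.0189])-c[:2]; u/=np.linalg.norm(u)
P=hit(s,np.c_[xs,ys],0)[:,:2]; v=np.array([-u[1],u[0]])
b=P@v; a=P@u; print("jar from base: side mid",(b.min()+b.max())/2,"width",np.ptp(b),"near+R",a.min()+.030, "-> xy",u*(a.min()+.030)+v*(b.min()+b.max())/2)
E
```

```text
t 33.17 pos [0.5272 0.3927 0.0995] yaw -4.29 tilt [0.0019 0.0006] F [-0.6 -2.6  5.4] w 0.513 g 61.1
tool shift cm [ 1.631e+01  4.064e+01 -4.000e-02]
white px 195 249 165 224 422
[223.32086401 203.33533973]
[222.30904784 193.86091993]
jar from base: side mid 0.4940999184759626 width 0.15479037344884522 near+R -0.3655964450725062 -> xy [0.61429442 0.02092498]
```

```bash
python3 - <<'E'
from h import *
s=load("pics/sc12.npz"); g=s["img"].max(2)
for t in (80,110):
    n,l,st,ce=cv2.connectedComponentsWithStats((g>t).astype(np.uint8))
    i=[k for k in range(1,n) if 205<ce[k][0]<240 and 185<ce[k][1]<212 and st[k,4]>60]
    for k in i:
        ys,xs=np.nonzero(l==k); c=-s["R"].T@s["t"]; u=np.array([.5817,-.0189])-c[:2]; u/=np.linalg.norm(u); v=np.array([-u[1],u[0]])
        P=hit(s,np.c_[xs,ys],0)[:,:2]; a,b=P@u,P@v; W=hit(s,np.c_[xs,ys],.03)[:,:2]@v
        print(t,st[k],"width@.03",np.ptp(W),"mid",(W.min()+W.max())/2,"exp",np.array([.5817,-.0189])@v,"near+R - exp",a.min()+.03-np.array([.5817,-.0189])@u)
E
```

```text
80 [214 195  20  17 205] width@.03 0.05940366094393634 mid 0.4873039350856686 exp 0.4898378110918223 near+R - exp 0.0019619245340123936
110 [214 195  20  16 157] width@.03 0.05882559024329237 mid 0.4870148997353466 exp 0.4898378110918223 near+R - exp 0.0050717175728435815
```

Call:
move_arm --pt "0 0 -1 0 0 0 -1" --pt "0 0 -3 0 0 0 -1" --pt "0 0 -4 0 0 0 -1" --pt "0 0 -4 0 0 0 -1" --pt "0.4 1 -1 0 0 0 -1" --pt "1 2.5 0 0 0 0 -1" --pt "1.4 3.6 0 0 0 0 -1" --pt "1.4 3.6 0 0 0 0 -1" --pt "1.4 3.6 0 0 0 0 -1" --pt "1.4 3.6 0 0 0 0 -1" --pt "1.4 3.6 0 0 0 0 -1" --pt "1.4 3.6 0 0 0 0 -1" --pt "1.4 3.6 0 0 0 0 -1" --pt "1.4 3.6 0 0 0 0 -1" --pt "1.4 3.5 0 0 0 0 -1" --pt "1.4 2.6 0 0 0 0 -1" --pt "1.1 1.6 0 0 0 0 -1" --pt "0.3 0.6 0 0 0 0 -1" --pt "0 0 0 0 0 0 -1" --pt "0 0 0 0 0 0 -1"

```text
time: 34.83
tool_pos: [0.6629, -0.0245, 0.227]
tool_rot: [-0.0, 0.999, -0.037, -0.001]
contact_force: [0.4, 0.1, -3.3]
gripper_width: 0.514
grasp_force: 61.6
```

```bash
python3 -c "
from h import *
to(.6595,-.0248,.1)"
```

```text
t 34.83 pos [ 0.6629 -0.0245  0.227 ] yaw -4.30 tilt [-0.0018  0.0011] F [ 0.4  0.1 -3.3] w 0.514 g 61.6
tool shift cm [-0.32  0.07 12.7 ]
```

Call:
move_arm --pt "-0.3 0.05 2 0 0 0 -1" --pt "0 0 3.5 0 0 0 -1" --pt "0 0 3 0 0 0 -1" --pt "0 0 1.6 0 0 0 -1" --pt "0 0 0.8 0 0 0 -1" --pt "0 0 0.5 0 0 0 -1" --pt "0 0 0.3 0 0 0 -1" --pt "0 0 0.2 0 0 0 -1" --pt "0 0 0 0 0 0 -1" --pt "0 0 0 0 0 0 -1" --pt "0 0 0 0 0 0 -1"

```text
time: 35.75
tool_pos: [0.6613, -0.0254, 0.1103]
tool_rot: [0.0, 0.999, -0.037, 0.001]
contact_force: [0.0, -0.1, -1.9]
gripper_width: 0.51
grasp_force: 61.7
```

```bash
python3 - <<'E'
from h import *
to(.6595,-.0247,.0995)
E
```

```text
t 35.75 pos [ 0.6613 -0.0254  0.1103] yaw -4.29 tilt [ 0.0021 -0.0003] F [ 0.  -0.1 -1.9] w 0.510 g 61.7
tool shift cm [-0.19 -0.05  1.08]
```

Call:
move_arm --pt "-0.15 0 0.3 0 0 0 -1" --pt "0 0 0.3 0 0 0 -1" --pt "0 0 0.2 0 0 0 -1" --pt "0 0 0.1 0 0 0 -1" --pt "0 0 0 0 0 0 -1" --pt "0 0 0 0 0 0 -1"

```text
time: 36.25
tool_pos: [0.659, -0.0252, 0.0998]
tool_rot: [-0.0, 0.999, -0.037, -0.0]
contact_force: [0.1, -0.6, -2.0]
gripper_width: 0.51
grasp_force: 61.9
```

Call:
move_arm --pt "0 0 0.1 0 0 0 -1" --pt "0 0 0.07 0 0 0 -1" --pt "0 0 0 0 0 0 -1" --pt "0 0 0 0 0 0 -1"

```text
time: 36.58
tool_pos: [0.6597, -0.0252, 0.0996]
tool_rot: [0.0, 0.999, -0.037, 0.001]
contact_force: [-2.4, -0.5, 5.7]
gripper_width: 0.511
grasp_force: 62.3
```

Contact with the bench. Release, rise straight up, and check the gap from the wrist and side cameras.

Call:
move_arm --pt "0 0 0 0 0 0 0.2" --pt "0 0 0 0 0 0 0.4" --pt "0 0 0 0 0 0 0.7" --pt "0 0 0 0 0 0 1" --pt "0 0 0 0 0 0 1" --pt "0 0 -1 0 0 0 1" --pt "0 0 -3 0 0 0 1" --pt "0 0 -4 0 0 0 1" --pt "0 0 -3 0 0 0 1" --pt "0 0 -1 0 0 0 1" --pt "0 0 0 0 0 0 1" --pt "0 0 0 0 0 0 1" --pt "0 0 0 0 0 0 1"

```text
time: 37.67
tool_pos: [0.6579, -0.025, 0.2157]
tool_rot: [-0.0, 0.999, -0.037, -0.002]
contact_force: [-0.1, -0.4, -1.0]
gripper_width: 1.001
grasp_force: 0.0
```

```bash
cat > e.py <<'E'
from h import *
to(.6597,-.0252,.22)
F={n:manip.grab_frame(n) for n in("side","scene","wrist")}
def comp(f,m,x0,y0,x1,y1):
    k=np.zeros_like(m);k[y0:y1,x0:x1]=1
    n,l,st,ce=cv2.connectedComponentsWithStats((m&k).astype(np.uint8)); i=1+st[1:,4].argmax(); return l==i
def proj(f,X):
    q=f["R"]@np.array(X)+f["t"]; return (f["mtx"]@(q/q[2]))[:2]
for n in("side","scene"):
    f=F[n]; hsv=cv2.cvtColor(f["img"],cv2.COLOR_BGR2HSV); u,v=proj(f,(.6597,-.0252,.097)).astype(int)
    red=(hsv[...,1]>120)&((hsv[...,0]<10)|(hsv[...,0]>170))&(hsv[...,2]>60)
    m=comp(f,red,u-30,v-30,u+30,v+30); c,w,d,*_=top(f,m,.11,.0225); c2,*_=top(f,m,.11,w/2); print(n,"bottle",c,c2,w,d)
    u,v=proj(f,(.5817,-.0189,.03)).astype(int); m=comp(f,f["img"].max(2)>90,u-16,v-10,u+16,v+16); ys,xs=np.nonzero(m)
    print(n,"jar px",(u,v),"white box",xs.min(),xs.max(),ys.min(),ys.max(),m.sum(),
      "expected sides",[proj(f,(.5817,-.0189,z)).round(1) for z in(0,.05)])
    cv2.imwrite(f"pics/e_{n}.png",f["img"])
f=F["wrist"]; hsv=cv2.cvtColor(f["img"],cv2.COLOR_BGR2HSV); red=(hsv[...,1]>120)&((hsv[...,0]<10)|(hsv[...,0]>170))&(hsv[...,2]>60)
m=comp(f,red,180,100,330,300); P=fish(f,np.argwhere(m)[:,::-1],.11); print("wrist cap",P.min(0),P.max(0))
E
python3 e.py
```

```text
t 37.67 pos [ 0.6579 -0.025   0.2157] yaw -4.29 tilt [-0.0037  0.0006] F [-0.1 -0.4 -1. ] w 1.001 g 0.0
tool shift cm [ 0.18  0.01 -0.43]
side bottle [ 0.66002897 -0.02813493] [ 0.65944417 -0.02923907] 0.04749891446382515 0.08463609536030595
side jar px (np.int64(293), np.int64(194)) white box 281 304 187 209 437 expected sides [array([292.3, 203.5]), array([293.5, 188.3])]
scene bottle [ 0.65925228 -0.02626302] [ 0.65980246 -0.02525953] 0.04728883232395442 0.05517471901262072
scene jar px (np.int64(222), np.int64(198)) white box 214 233 195 211 191 expected sides [array([223.3, 203.3]), array([222.5, 195.2])]
wrist cap [ 0.63955213 -0.05017693  0.11      ] [ 0.68780568 -0.00352935  0.11      ]
```

```bash
python3 -c "
from plant import manip
print(manip.job_done())"
```

```text
the job is handed in; nothing more can be done
None
```

The job is done and handed in at about 38 s: beaker on the plate under the watch glass, dish on the pan, jar midway in line and bottle about 2 cm behind it, with the flask and small beaker not touched.

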